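# Load the instrument dryer in a tattoo studio

## Robot

A 7-joint arm with a two-finger parallel gripper is mounted at the origin on the work surface. World frame = base frame: x ahead of the robot, y to its left, z up, the work surface at z = 0. Lengths are in m, angles in rad, forces in N, time in s.
With the tool pointing down it reaches from about 0.4 to 0.9 m from the base axis. Payload 5.5 kg.
Tool frame: the origin (TCP) lies at the very end of the fingers, on their centre line; the grasp point (between the pads) lies 19 mm behind it; z points along the fingers, y is the line along which they close (so a half turn about z gives the same grasp; the last joint's range is limited). The gripper opens to 92 mm and grips with 3 to 60 N. Pads are 19 mm wide; open, the fingers measure 130 mm over their backs; the gripper's body (75 mm by 190 mm) begins 47 mm behind the grasp point.
Start: joints at [1.608, 0.501, -0.427, 1.55, 0.221, 1.138, -0.21], TCP at [0.146, -0.633, 0.227] pointing down, gripper open.
Joint ranges: [-2.88, 2.88], [-0.31, 2.03], [-1.54, 1.56], [0.2, 2.42], [-1.41, 4.55], [0.19, 2.02], [-2.57, 2.57]. Speed limits (rad/s): [2.57, 2.57, 3.14, 3.14, 3.14, 3.14, 3.14].

## Interface

Orientations are given as a rotation vector (axis times angle).
In Python, from rig import get_obs, grab_frame, close_job gives the robot as it stands.
- The arm moves only by the tool move_arm, never from a script. Its argument "steps" is a list of rows, each a list of 7 numbers: the shift along the tool's x, y, z in m, then the turn, a rotation vector about the tool's x, y, z in rad, then the finger opening in m, from 0 to 0.0918. In form: [[x, y, z, wx, wy, wz, fingers], ...]. A call has 1 to 20 rows; each row shifts and turns the commanded pose from where the row before left it, along the tool's axes as they then stand; what a row does not reach is not made up. A row lasts 1/12 s, in which the tool goes at most 41.7 mm and 7.16 degrees, less where a joint would pass 70% of its speed; a pose out of reach is approached as far as the arm can. A call is refused whole if a number of a shift passes 0.0417 or a number of a turn 0.125, either way. A call with a gripper value outside its range is refused whole. The fingers move at their own pace and stop on an object; "force" is the grip in N (left out, the last holds). Time passes only in rows, so rows that do not move let the fingers close. It gives the time, the measured TCP pose, the force, the opening and the grip force at its end, in the units of the state.
- get_obs(): the state, without advancing time (a new reading comes with each control period).
- grab_frame(name): name is "scene" or "top"; returns a dict with "img" (420x560x3 uint8, red, green, blue), "z_map" (420x560 float32, m along the optical axis (not along the pixel's ray), 0 where there is no reading), "intrinsics" (3x3 intrinsics, pixels), "distortion" ([k1, k2, p1, p2, k3] as OpenCV has them; the pictures are not rectified), "eye" and "rotation" of the camera in the world. Camera axes: x right, y up, looking along -z (the intrinsics and any distortion apply to the point x, -y, -z); pixel columns grow to the right and rows downward; lengths in m; the calibration is good to about 2 mm. A picture is of the moment at which its call begins.
- close_job(): hands the job in; it is judged then, once.
The state is a dict: "t": time; "joint_positions": joint angles; "joint_vel": joint speeds; "joint_efforts": joint torques, N m; "eef_pos": TCP position; "ee_rot": TCP orientation; "wrist_force": force on the tool from outside, world axes, zero at the start; "ft_torque": the same for the moment, N m; "gripper_width": finger opening in m; "grasp_force": force on a finger pad.
Only numpy, scipy, OpenCV 4.12 (cv2) and the standard library are available. Lean on these libraries where they do the work, as an engineer would, in place of code of your own. Each camera call takes 0.05 s, during which the arm holds its last target. There are 200 camera calls.

## Task

The instrument dryer has been left running: before loading anything, slide its recessed switch fully off. Then pour all the pink ink cups from the steel cup into the dryer's deep basket, stand the empty steel cup back upright on the white mat, lay every machine grip flat in a single layer in the dryer's shallow tray (in any order), and last, with everything loaded, slide the switch fully on again. Do not knock over or push away the two ink bottles.

Things in the scene. Friction and masses are not known exactly. Their poses are not given: they have to be found in the camera images.
- dryer: White instrument dryer, 210 mm (x) by 300 mm (y) by 60 mm high, fixed; origin at the centre of its underside, +x away from the robot, z up; turned up to 0.25 rad. In its top: grey control strip (66 mm wide, at the -y end, bare table beyond it), deep basket (middle), shallow tray (+y end).
- slot (a point): Centre of the mouth of the switch slot in the dryer's grey strip, at the top face, 60 mm above the table, 33 mm from the dryer's -y side; axes are the dryer's. Straight-walled recess 80 mm long (x), 26 mm wide, 7 mm deep. Red dot beyond its -x end = off, green dot beyond its +x end = on.
- switch_top (a point): Centre of the top of the orange slide switch, 12 mm long (x), 20 mm wide, 6.5 mm tall, flush with the dryer's top face. It runs along the slot's x, only within the middle of the slot, so about 27 mm of empty slot lies beyond it at either end for a fingertip to push from.
- switch (a joint): Travel of the slide switch in m: 0 = fully off (towards -x, the robot, red dot), 0.014 = fully on (towards +x, green dot). Slides with about 2 N of friction and stays where it is left. It is on at the start.
- basket (a point): Centre of the basket's inner floor, 14 mm above the table; axes are the dryer's. Inside it measures 120 mm (x) by 102 mm (y) and is 46 mm deep; its rim is level with the dryer's top.
- tray (a point): Centre of the tray's floor, 44 mm above the table; axes are the dryer's. Inside it measures 194 mm (x) by 115 mm (y), with a rim 16 mm high (level with the dryer's top), so that grips laid across it (along y) have room side by side in x at 48 mm spacing, marked by thin lines.
- mat_top (a point): Centre of the top of the white mat, 160 x 160 x 3 mm, fixed to the table.
- cup_mouth (a point): Centre of the mouth of the steel cup, 65 mm above its underside, z axis up out of the mouth. Round flared cup, outer radius 34 mm at the foot and 48 mm at the rim, wall 4 mm, 160 g empty, open above, holding the ink cups at the start.
- cup_handle (a point): Point to grip on the steel cup's straight blue handle, 90 mm from the cup's axis and 50 mm above its underside. The handle runs along the cup's +x from the rim (42 mm from the axis) to 124 mm from the axis, 12 mm thick (cup's y) and 20 mm tall (z). The axes of this point are the cup's.
- inkcup0_c (a point): Centre of a pink ink cup, 24 mm in diameter, 20 mm high, 12 g, z along its axis. Four to six are present, loose in the steel cup.
- inkcup1_c (a point): Centre of a pink ink cup, 24 mm in diameter, 20 mm high, 12 g, z along its axis. Four to six are present, loose in the steel cup.
- inkcup2_c (a point): Centre of a pink ink cup, 24 mm in diameter, 20 mm high, 12 g, z along its axis. Four to six are present, loose in the steel cup.
- inkcup3_c (a point): Centre of a pink ink cup, 24 mm in diameter, 20 mm high, 12 g, z along its axis. Four to six are present, loose in the steel cup.
- inkcup4_c (a point): Centre of a pink ink cup, 24 mm in diameter, 20 mm high, 12 g, z along its axis. Four to six are present, loose in the steel cup.
- inkcup5_c (a point): Centre of a pink ink cup, 24 mm in diameter, 20 mm high, 12 g, z along its axis. Four to six are present, loose in the steel cup.
- grip0_c (a point): Centre of the yellow machine grip: a square bar with rounded edges and black bands, 90 mm long (along its x) and 26 x 26 mm across, about 80 g, lying on the table. Three or four grips are present.
- grip1_c (a point): Centre of the purple machine grip: a square bar with rounded edges and black bands, 90 mm long (along its x) and 26 x 26 mm across, about 80 g, lying on the table. Three or four grips are present.
- grip2_c (a point): Centre of the blue machine grip: a square bar with rounded edges and black bands, 90 mm long (along its x) and 26 x 26 mm across, about 80 g, lying on the table. Three or four grips are present.
- grip3_c (a point): Centre of the silver machine grip: a square bar with rounded edges and black bands, 90 mm long (along its x) and 26 x 26 mm across, about 80 g, lying on the table. Three or four grips are present.
- bottle_a: Black ink bottle, 44 mm in diameter, 100 mm high, standing loose on the table beyond the dryer, to be left alone; origin at the centre of its underside, z up.
- bottle_b: Purple ink bottle, 44 mm in diameter, 100 mm high, standing loose on the table at the near right, to be left alone; origin at the centre of its underside, z up.
Things that resemble listed ones, but are neither listed nor needed, are in the scene too. What is shaped like the part that bears grip3_c but red is not meant. Of the things shaped like the part that bears cup_mouth, the bare steel one is meant.

How it is judged:
On the way, in this order (a step that is already met when the one before it is completed fails the run):
1. the switch is fully off while nothing has been loaded yet (value of joint switch below 0.003 m and horizontal distance between each of grip0_c, grip1_c, grip2_c, grip3_c and tray above 0.13 m and distance between each of inkcup0_c, inkcup1_c, inkcup2_c, inkcup3_c, inkcup4_c, inkcup5_c and cup_mouth below 0.08 m), for 0.2 s.
2. with the switch off, all ink cups lie in the basket, all grips lie in the tray and the empty steel cup stands on the mat (value of joint switch below 0.003 m and x of inkcup0_c in the frame of basket between -0.06 and 0.06 m and y of inkcup0_c in the frame of basket between -0.051 and 0.051 m and z of each of inkcup0_c, inkcup1_c, inkcup2_c, inkcup3_c, inkcup4_c, inkcup5_c in the frame of basket below 0.046 m and x of inkcup1_c in the frame of basket between -0.06 and 0.06 m and y of inkcup1_c in the frame of basket between -0.051 and 0.051 m and x of inkcup2_c in the frame of basket between -0.06 and 0.06 m and y of inkcup2_c in the frame of basket between -0.051 and 0.051 m and x of inkcup3_c in the frame of basket between -0.06 and 0.06 m and y of inkcup3_c in the frame of basket between -0.051 and 0.051 m and x of inkcup4_c in the frame of basket between -0.06 and 0.06 m and y of inkcup4_c in the frame of basket between -0.051 and 0.051 m and x of inkcup5_c in the frame of basket between -0.06 and 0.06 m and y of inkcup5_c in the frame of basket between -0.051 and 0.051 m and x of grip0_c in the frame of tray between -0.097 and 0.097 m and y of grip0_c in the frame of tray between -0.0575 and 0.0575 m and z of each of grip0_c, grip1_c, grip2_c, grip3_c in the frame of tray below 0.022 m and angle between each of grip0_c, grip1_c, grip2_c, grip3_c's own x axis and vertical above 1.4 rad and x of grip1_c in the frame of tray between -0.097 and 0.097 m and y of grip1_c in the frame of tray between -0.0575 and 0.0575 m and x of grip2_c in the frame of tray between -0.097 and 0.097 m and y of grip2_c in the frame of tray between -0.0575 and 0.0575 m and x of grip3_c in the frame of tray between -0.097 and 0.097 m and y of grip3_c in the frame of tray between -0.0575 and 0.0575 m and angle between cup_mouth's own z axis and vertical below 0.1 rad and x of cup_mouth in the frame of mat_top between -0.08 and 0.08 m and y of cup_mouth in the frame of mat_top between -0.08 and 0.08 m and z of cup_mouth in the frame of mat_top below 0.072 m), for 0.2 s.
3. the switch is fully on (value of joint switch above 0.011 m), for 0.2 s.
At the end, for the whole second after the job is handed in: Switch on (joint > 0.011 m); every ink cup present inside the basket, centre below its rim; every grip present flat (within 10 deg) on the tray floor inside the rim, none on another (centre < 22 mm above floor); steel cup upright (0.1 rad), its axis over the mat; all at rest (value of joint switch above 0.011 m and x of inkcup0_c in the frame of basket between -0.06 and 0.06 m and y of inkcup0_c in the frame of basket between -0.051 and 0.051 m and z of each of inkcup0_c, inkcup1_c, inkcup2_c, inkcup3_c, inkcup4_c, inkcup5_c in the frame of basket below 0.046 m and x of inkcup1_c in the frame of basket between -0.06 and 0.06 m and y of inkcup1_c in the frame of basket between -0.051 and 0.051 m and x of inkcup2_c in the frame of basket between -0.06 and 0.06 m and y of inkcup2_c in the frame of basket between -0.051 and 0.051 m and x of inkcup3_c in the frame of basket between -0.06 and 0.06 m and y of inkcup3_c in the frame of basket between -0.051 and 0.051 m and x of inkcup4_c in the frame of basket between -0.06 and 0.06 m and y of inkcup4_c in the frame of basket between -0.051 and 0.051 m and x of inkcup5_c in the frame of basket between -0.06 and 0.06 m and y of inkcup5_c in the frame of basket between -0.051 and 0.051 m and x of grip0_c in the frame of tray between -0.097 and 0.097 m and y of grip0_c in the frame of tray between -0.0575 and 0.0575 m and z of each of grip0_c, grip1_c, grip2_c, grip3_c in the frame of tray below 0.022 m and angle between each of grip0_c, grip1_c, grip2_c, grip3_c's own x axis and vertical above 1.4 rad and x of grip1_c in the frame of tray between -0.097 and 0.097 m and y of grip1_c in the frame of tray between -0.0575 and 0.0575 m and x of grip2_c in the frame of tray between -0.097 and 0.097 m and y of grip2_c in the frame of tray between -0.0575 and 0.0575 m and x of grip3_c in the frame of tray between -0.097 and 0.097 m and y of grip3_c in the frame of tray between -0.0575 and 0.0575 m and angle between cup_mouth's own z axis and vertical below 0.1 rad and x of cup_mouth in the frame of mat_top between -0.08 and 0.08 m and y of cup_mouth in the frame of mat_top between -0.08 and 0.08 m and z of cup_mouth in the frame of mat_top below 0.072 m and linear speed of each of cup, grip0, grip1, grip2, grip3, inkcup0, inkcup1, inkcup2, inkcup3, inkcup4, inkcup5 below 0.02 m/s); the robot touches nothing.
It fails at once if the black ink bottle is knocked over or pushed more than 50 mm (angle between bottle_a's own z axis and vertical above 0.5 rad or distance of bottle_a from where it was at the start of the episode above 0.05 m).
It fails at once if the purple ink bottle is knocked over or pushed more than 50 mm (angle between bottle_b's own z axis and vertical above 0.5 rad or distance of bottle_b from where it was at the start of the episode above 0.05 m).
Of inkcup3, inkcup4, inkcup5 only 1 to 3 are there at a start; the rules pass over those that are not, and their reading is None.
Of grip0, grip1, grip2, grip3 only 3 to 4 are there at a start; the rules pass over those that are not, and their reading is None.
At some moment in a run one of grip0, grip1, grip2, grip3 may be knocked a few centimetres aside while the robot is not near it.
It also fails if it takes over 210 s, if anything falls off the work surface, if the arm or the gripper's body presses on something with over 40 N, if the wrist force passes 120 N, or if a joint passes its speed limit or range.

## Working session

There is one attempt and no reset: what is moved stays moved. The work goes in short steps, Python scripts to look and compute and a tool call to move; the robot and the scene stay as the last step left them, time stands still between calls to the robot, and variables do not carry over. Pictures are saved under pics/ and viewed, at most 14 in all, crops included, and the job is handed in when it is done.

Besides the shell and the picture viewer there is one more tool, called as name([rows], argument=value, ...), one row to a line, values as JSON. move_arm: Moves the arm, as the interface text tells. Its arguments: {"type":"object","properties":{"steps":{"type":"array"},"force":{"type":"number"}},"required":["steps"]}

```bash
mkdir -p pics; ls; cat > h.py <<'E'
import numpy as np, cv2
from rig import get_obs, grab_frame
from scipy.spatial.transform import Rotation as R
def shot(name,fn=None):
    f=grab_frame(name); np.savez('/tmp/%s.npz'%name,**{k:np.asarray(v) for k,v in f.items()})
    if fn: cv2.imwrite('pics/'+fn,f['img'][:,:,::-1])
    return f
def load(name): return dict(np.load('/tmp/%s.npz'%name))
def rot(f):
    r=np.asarray(f['rotation']); return r if r.shape==(3,3) else R.from_rotvec(r).as_matrix()
def ray(f,u,v):
    p=cv2.undistortPoints(np.array([[[u,v]]],float),f['intrinsics'],f['distortion'])[0,0]
    return np.array([p[0],-p[1],-1.])
def at_z(f,u,v,z):
    d=rot(f)@ray(f,u,v); e=f['eye']; return e+d*(z-e[2])/d[2]
def at_d(f,u,v):
    return f['eye']+rot(f)@ray(f,u,v)*f['z_map'][int(round(v)),int(round(u))]
def proj(f,P):
    c=rot(f).T@(np.asarray(P,float)-f['eye']); c=np.array([c[0],-c[1],-c[2]])
    return cv2.projectPoints(c[None],np.zeros(3),np.zeros(3),f['intrinsics'],f['distortion'])[0][0,0]
E
python3 - <<'E'
from h import *
for n in('scene','top'):
    f=shot(n,n+'0.png'); print(n,f['eye'],np.round(rot(f),3).tolist(),f['intrinsics'].tolist(),f['distortion'])
print(get_obs())
E
```

```text
pics
scene [0.98201927 0.46339582 0.90049342] [[-0.634, -0.602, 0.486], [0.773, -0.508, 0.38], [0.018, 0.616, 0.787]] [[424.5335971577783, 0.0, 276.953244728164], [0.0, 424.5335971577783, 214.67823221602447], [0.0, 0.0, 1.0]] [-0.10302965  0.          0.          0.          0.        ]
top [0.32919581 0.09030242 1.48371393] [[-0.007, 0.994, -0.105], [-1.0, -0.007, -0.0], [-0.001, 0.105, 0.995]] [[518.7564316873234, 0.0, 278.35597226136383], [0.0, 518.7564316873234, 208.80832790167455], [0.0, 0.0, 1.0]] [-0.16801896  0.          0.          0.          0.        ]
{'t': 0.1, 'joint_positions': array([ 1.60822498,  0.50178878, -0.4268099 ,  1.55129903,  0.22080151,
        1.13829983, -0.21029142]), 'joint_vel': array([-0.00136994, -0.00175777,  0.00018557, -0.00365297,  0.00035268,
        0.00098452, -0.00108363]), 'joint_efforts': array([-1.16451798e-02, -5.67870069e+01, -5.83853602e+00, -2.79911077e+01,
       -6.90140342e-02,  2.41347123e-02,  5.47046636e-05]), 'eef_pos': array([ 0.14533459, -0.63291735,  0.22577985]), 'ee_rot': array([-3.11986133e+00, -3.53770963e-01,  1.90410223e-04]), 'wrist_force': array([ 0.19825548, -0.54843161, -0.83357476]), 'ft_torque': array([-0.01847815, -0.01219065,  0.03467481]), 'grasp_force': 0.0, 'gripper_width': 0.09157834448221501}
```

View pics/top0.png

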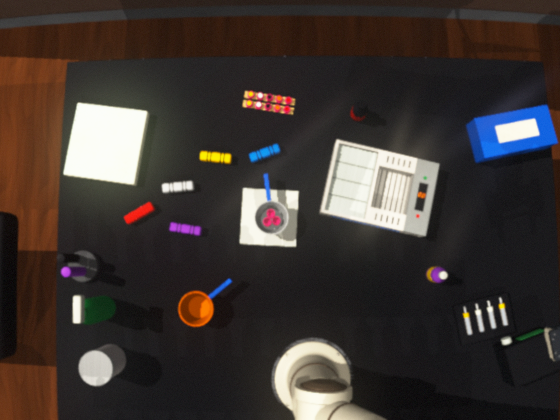

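View pics/scene0.png

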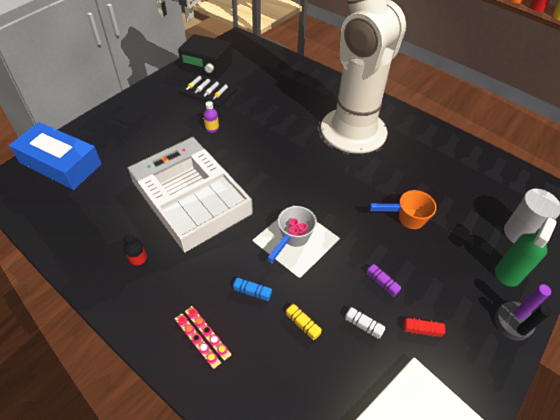

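Candidates in the top view:
- **Cup:** bare steel at (271,217) is the one meant; the orange one at (196,309) is the decoy.
- **Grips:** yellow (215,157), purple (185,229), blue (264,152) and silver (178,186) are meant; red (139,212) is the decoy.
- **Dryer:** white, at (380,188). The blue box at (510,133) is not it.
- **Bottles:** black (358,113), purple (437,274).

Next I check these in one close crop.

```bash
python3 - <<'E'
from h import *
f=load('top'); im=f['img'][:,:,::-1]
c=cv2.resize(im[125:260,120:300],None,fx=4.4,fy=4.4,interpolation=cv2.INTER_CUBIC); cv2.imwrite('pics/c1.png',c)
c=cv2.resize(im[130:245,310:450],None,fx=5,fy=5,interpolation=cv2.INTER_CUBIC); cv2.imwrite('pics/c2.png',c)
hsv=cv2.cvtColor(f['img'],cv2.COLOR_RGB2HSV)
rng={'yellow':((20,150,90),(32,255,255)),'purple':((130,80,60),(150,255,255)),'blue':((98,150,60),(115,255,255)),'silver':((0,0,110),(179,50,255))}
box={'yellow':(190,140,240,175),'purple':(160,215,210,243),'blue':(245,138,285,168),'silver':(155,174,200,200)}
for n,(a,b) in rng.items():
    x0,y0,x1,y1=box[n]; m=cv2.inRange(hsv,a,b)[y0:y1,x0:x1]
    v,u=np.nonzero(m); P=np.array([at_z(f,p+x0,q+y0,.024) for p,q in zip(u,v)])[:,:2].astype(np.float32)
    r=cv2.minAreaRect(P); bx=cv2.boxPoints(r); e=[bx[1]-bx[0],bx[2]-bx[1]]; L=max(e,key=np.linalg.norm)
    print(n,len(u),np.round(r[0],4),np.round(r[1],4),'yaw',np.round(np.arctan2(L[1],L[0]),3))
E
```

```text
yellow 349 [0.635  0.2722] [0.094  0.0328] yaw 1.467
purple 343 [0.4292 0.3568] [0.0954 0.0304] yaw 1.415
blue 332 [0.6459 0.1306] [0.0315 0.0928] yaw -1.222
silver 298 [0.5491 0.3818] [0.0277 0.0906] yaw -1.482
```

View pics/c1.png

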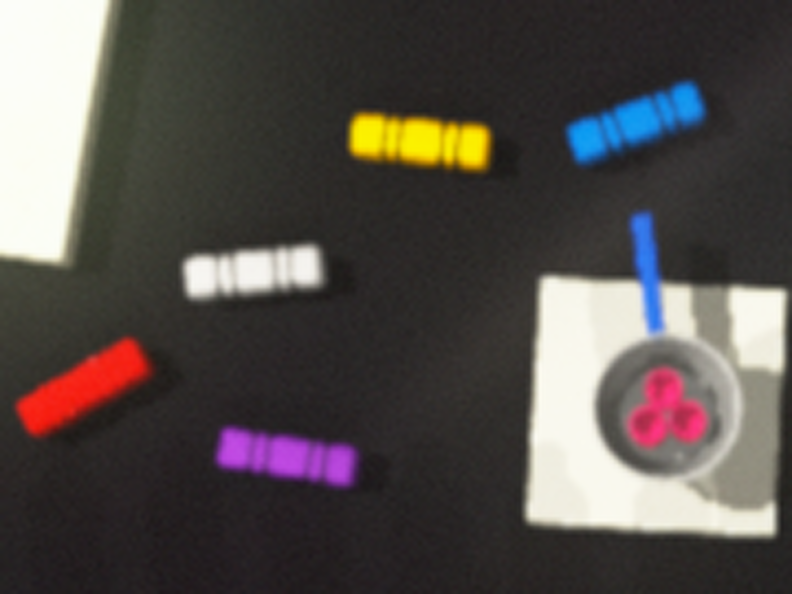

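View pics/c2.png

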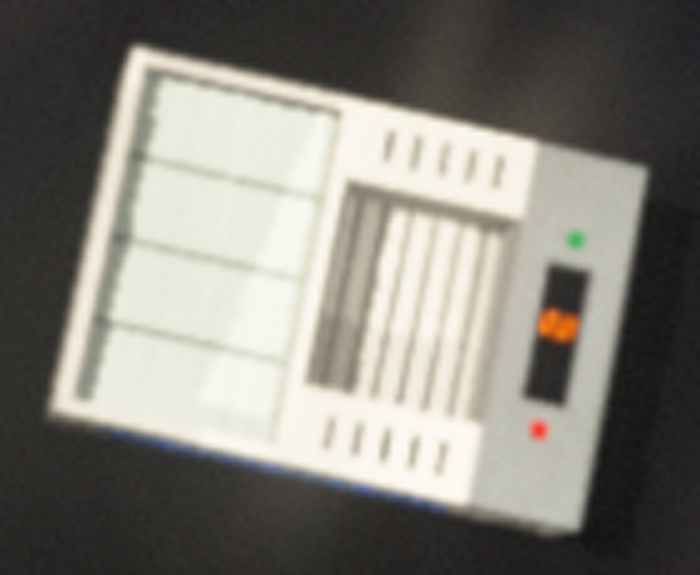

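```bash
python3 - <<'E'
from h import *
f=load('top')
q=lambda u,v:(u/5+310-.4,v/5+130-.4)
w=lambda u,v:(u/4.4+120-.4,v/4.4+125-.4)
C=np.array([at_z(f,*q(*p),.06) for p in[(135,45),(648,168),(580,530),(50,412)]])
print(C.round(4).tolist(),'c',C.mean(0).round(4),[np.linalg.norm(C[i]-C[i-1]).round(4) for i in range(4)])
loc=np.array([[.105,.15],[.105,-.15],[-.105,-.15],[-.105,.15]])
T,_=cv2.estimateAffinePartial2D(loc,C[:,:2]); H=(C[:,:2]-C[:,:2].mean(0)).T@loc
yaw=np.arctan2(T[1,0],T[0,0]);c=C.mean(0)[:2]; print('yaw',yaw)
Rm=np.array([[np.cos(yaw),-np.sin(yaw)],[np.sin(yaw),np.cos(yaw)]])
S=np.array([at_z(f,*q(*p),.06) for p in[(550,262),(590,270),(565,405),(525,398)]]).mean(0)[:2]
print('slot meas',S,'pred',c+Rm@[0,-.117])
for nm,p in dict(sw=(558,326),green=(575,240),red=(539,430)).items(): print(nm,(Rm.T@(at_z(f,*q(*p),.06)[:2]-c)).round(4))
B=np.array([at_z(f,*q(*p),.06) for p in[(347,183),(520,220),(480,420),(308,386)]])[:,:2]
print('basket loc',((B-c)@Rm).round(4).tolist())
B=np.array([at_z(f,*q(*p),.06) for p in[(150,70),(340,110),(275,443),(78,400)]])[:,:2]
print('tray loc',((B-c)@Rm).round(4).tolist())
m=np.array([at_z(f,*w(*p),.003) for p in[(541,276),(786,288),(776,536),(528,522)]]); print('mat',m.mean(0),m.round(3).tolist())
k=at_z(f,*w(669,406),.068);t=at_z(f,*w(641,214),.063);b=at_z(f,*w(656,330),.063)
print('cup',k,'tip',t,b,'dist',np.linalg.norm((t-k)[:2]),'ang',np.arctan2(*(t-k)[[1,0]]),np.arctan2(*(t-b)[[1,0]]))
for u,v in((358,113),(437,274)): print('bot',at_z(f,u,v,.05))
# depth check
for u,v in (q(250,300),q(540,200)): print(at_d(f,u,v))
# scene check
g=load('scene')
print('proj slot',proj(g,[*S,.06]),'cup',proj(g,k),'tip',proj(g,t))
E
```

```text
[[0.6764, -0.0743, 0.06], [0.6057, -0.3661, 0.06], [0.401, -0.3184, 0.06], [0.4692, -0.0228, 0.06]] c [ 0.5381 -0.1954  0.06  ] [np.float64(0.2135), np.float64(0.3002), np.float64(0.2102), np.float64(0.3033)]Traceback (most recent call last):
  File "<stdin>", line 8, in <module>
cv2.error: OpenCV(4.12.0) /io/opencv/modules/calib3d/src/ptsetreg.cpp:1108: error: (-215:Assertion failed) count >= 0 && to.checkVector(2) == count in function 'estimateAffinePartial2D'
```

```bash
python3 - <<'E'
from h import *
f=load('top')
q=lambda u,v:(u/5+310-.4,v/5+130-.4)
w=lambda u,v:(u/4.4+120-.4,v/4.4+125-.4)
C=np.array([at_z(f,*q(*p),.06) for p in[(135,45),(648,168),(580,530),(50,412)]])
loc=np.array([[.105,.15],[.105,-.15],[-.105,-.15],[-.105,.15]])
T,_=cv2.estimateAffinePartial2D(loc.astype(np.float32),C[:,:2].astype(np.float32))
yaw=np.arctan2(T[1,0],T[0,0]);c=C.mean(0)[:2]; print('yaw',yaw)
Rm=np.array([[np.cos(yaw),-np.sin(yaw)],[np.sin(yaw),np.cos(yaw)]])
S=np.array([at_z(f,*q(*p),.06) for p in[(550,262),(590,270),(565,405),(525,398)]]).mean(0)[:2]
print('slot meas',S,'pred',c+Rm@[0,-.117])
for nm,p in dict(sw=(558,326),green=(575,240),red=(539,430)).items(): print(nm,(Rm.T@(at_z(f,*q(*p),.06)[:2]-c)).round(4))
B=np.array([at_z(f,*q(*p),.06) for p in[(347,183),(520,220),(480,420),(308,386)]])[:,:2]
print('basket loc',((B-c)@Rm).round(4).tolist())
B=np.array([at_z(f,*q(*p),.06) for p in[(150,70),(340,110),(275,443),(78,400)]])[:,:2]
print('tray loc',((B-c)@Rm).round(4).tolist())
m=np.array([at_z(f,*w(*p),.003) for p in[(541,276),(786,288),(776,536),(528,522)]]); print('mat',m.mean(0),m.round(3).tolist())
k=at_z(f,*w(669,406),.068);t=at_z(f,*w(641,214),.063);b=at_z(f,*w(656,330),.063)
print('cup',k,'tip',t,b,'dist',np.linalg.norm((t-k)[:2]),'ang',np.arctan2(*(t-k)[[1,0]]),np.arctan2(*(t-b)[[1,0]]))
for u,v in((358,113),(437,274)): print('bot',at_z(f,u,v,.05))
for u,v in (q(250,300),q(540,200)): print(at_d(f,u,v))
g=load('scene')
print('proj slot',proj(g,[*S,.06]),'cup',proj(g,k),'tip',proj(g,t))
print(R.from_rotvec(get_obs()['ee_rot']).as_matrix().round(3))
E
```

```text
yaw -0.23361848123175516
slot meas [ 0.5112682  -0.30940862] pred [ 0.5109673  -0.30921142]
sw [ 0.0046 -0.1165]
green [ 0.0548 -0.1167]
red [-0.0553 -0.1173]
basket loc [[0.0566, 0.0168], [0.0587, -0.0836], [-0.0574, -0.0834], [-0.0605, 0.0151]]
tray loc [[0.0944, 0.1386], [0.0967, 0.029], [-0.0957, 0.0265], [-0.0969, 0.1383]]
mat [0.46255948 0.1177814  0.003     ] [[0.548, 0.194, 0.003], [0.539, 0.033, 0.003], [0.377, 0.042, 0.003], [0.387, 0.202, 0.003]]
cup [0.45594592 0.10951551 0.068     ] tip [0.57811858 0.12658063 0.063     ] [0.50429495 0.1174667  0.063     ] dist 0.1233587356689554 ang 0.13878242680805705 0.12283389809619014
bot [ 0.75403897 -0.13890592  0.05      ]
bot [ 0.29359837 -0.35103471  0.05      ]
[ 0.53278288 -0.13742038  0.04739336]
[ 0.58656473 -0.30132586  0.06355493]
proj slot [165.23836446 158.58220976] cup [295.14308149 221.40144396] tip [268.53992341 258.60161765]
[[ 0.975  0.224 -0.   ]
 [ 0.224 -0.975  0.002]
 [ 0.    -0.002 -1.   ]]
```

```bash
cat >> h.py <<'E'
YAW=-.2336; DC=np.array([.5381,-.1954])
def dw(x,y): return DC+np.array([[np.cos(YAW),-np.sin(YAW)],[np.sin(YAW),np.cos(YAW)]])@[x,y]
def down(yaw): return R.from_euler('z',yaw)*R.from_euler('x',np.pi)
def go(pos,rot):
    o=get_obs(); cur=R.from_rotvec(o['ee_rot']); d=rot.inv().apply(np.asarray(pos)-o['eef_pos'])
    print('turn(tool)',(cur.inv()*rot).as_rotvec().round(3),'then shift',d.round(4),'rows',round(np.abs(d).max()/.03,1),'pos',np.round(pos,4))
E
python3 - <<'E'
from h import *
go([*dw(.0265,-.1723),.12],down(YAW))
print(dw(0,-.0335),dw(0,.083))
E
```

```text
turn(tool) [-0.002  0.     0.459] then shift [ 0.3073 -0.3443  0.1058] rows 11.5 pos [ 0.524  -0.3692  0.12  ]
[ 0.53034538 -0.22799012] [ 0.55731294 -0.11465433]
```

move_arm([
  [0, 0, 0, 0, 0, 0.115, 0.0918],
  [0, 0, 0, 0, 0, 0.115, 0.0918],
  [0, 0, 0, 0, 0, 0.115, 0.0918],
  [0, 0, 0, 0, 0, 0.114, 0.0918],
  [0.022, -0.0246, 0.0, 0, 0, 0, 0.0918],
  [0.022, -0.0246, 0.0, 0, 0, 0, 0.0918],
  [0.022, -0.0246, 0.0, 0, 0, 0, 0.0918],
  [0.022, -0.0246, 0.0, 0, 0, 0, 0.0918],
  [0.022, -0.0246, 0.0, 0, 0, 0, 0.0918],
  [0.022, -0.0246, 0.0, 0, 0, 0, 0.0918],
  [0.022, -0.0246, 0.0, 0, 0, 0, 0.0918],
  [0.022, -0.0246, 0.015, 0, 0, 0, 0.0918],
  [0.022, -0.0246, 0.015, 0, 0, 0, 0.0918],
  [0.022, -0.0246, 0.015, 0, 0, 0, 0.0918],
  [0.022, -0.0246, 0.015, 0, 0, 0, 0.0918],
  [0.022, -0.0246, 0.015, 0, 0, 0, 0.0918],
  [0.022, -0.0246, 0.015, 0, 0, 0, 0.0918],
  [0.022, -0.0246, 0.015, 0, 0, 0, 0.0918],
  [0, 0, 0, 0, 0, 0, 0.0918],
])

```text
t: 1.68
eef_pos: [0.5299, -0.3604, 0.1184]
ee_rot: [-3.115, 0.349, 0.0]
wrist_force: [0.2, 2.6, 0.4]
gripper_width: 0.092
grasp_force: 0.0
```

```bash
python3 - <<'E'
from h import *
go([*dw(.0265,-.1723),.075],down(YAW))
f=shot('scene'); im=f['img'][:,:,::-1]
cv2.imwrite('pics/s1.png',cv2.resize(im[60:220,90:290],None,fx=4,fy=3.75,interpolation=cv2.INTER_CUBIC))
print(proj(f,[*dw(.0265,-.117),.12]),get_obs()['eef_pos'],get_obs()['wrist_force'])
E
```

```text
turn(tool) [-0.007  0.001  0.011] then shift [-0.0037  0.0099  0.0434] rows 1.4 pos [ 0.524  -0.3692  0.075 ]
[152.52513677 146.7143457 ] [ 0.52750917 -0.36354447  0.11937725] [-1.03250266 -0.21736687  0.31955084]
```

View pics/s1.png

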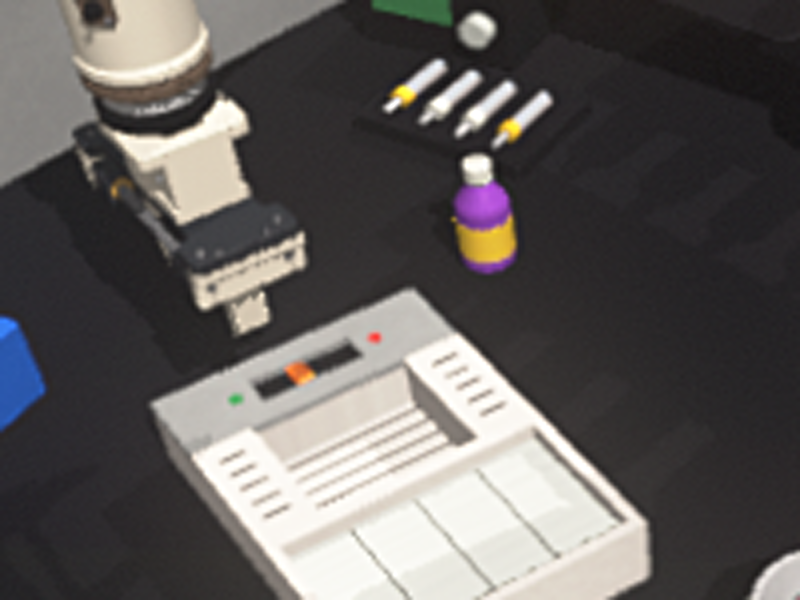

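move_arm([
  [0, 0, 0.02, 0, 0, 0, 0.0918],
  [0, 0, 0.02, 0, 0, 0, 0.0918],
  [0, 0, 0.003, 0, 0, 0, 0.0918],
  [0, 0, 0, 0, 0, 0, 0.0918],
  [0, 0, 0, 0, 0, 0, 0.0918],
  [0, 0, 0, 0, 0, 0, 0.0918],
])

```text
t: 2.23
eef_pos: [0.5253, -0.3705, 0.0801]
ee_rot: [3.119, -0.366, 0.003]
wrist_force: [-0.2, 0.1, 1.0]
gripper_width: 0.0919
grasp_force: 0.0
```

```bash
python3 - <<'E'
from h import *
go([*dw(.0265,-.1723),.0555],down(YAW))
f=shot('scene'); im=f['img'][:,:,::-1]
cv2.imwrite('pics/s2.png',cv2.resize(im[125:185,120:200],None,fx=10,fy=10,interpolation=cv2.INTER_CUBIC))
for x in(-.0095,.0095):
  for y in (-.0095,.0095): print(((proj(f,[*dw(.0265+x,-.117+y),.075])-[119.6,124.6])*10).round())
E
```

```text
turn(tool) [ 0.001 -0.002 -0.   ] then shift [-0.0016 -0.001   0.0246] rows 0.8 pos [ 0.524  -0.3692  0.0555]
[378. 308.]
[409. 346.]
[316. 336.]
[347. 375.]
```

View pics/s2.png

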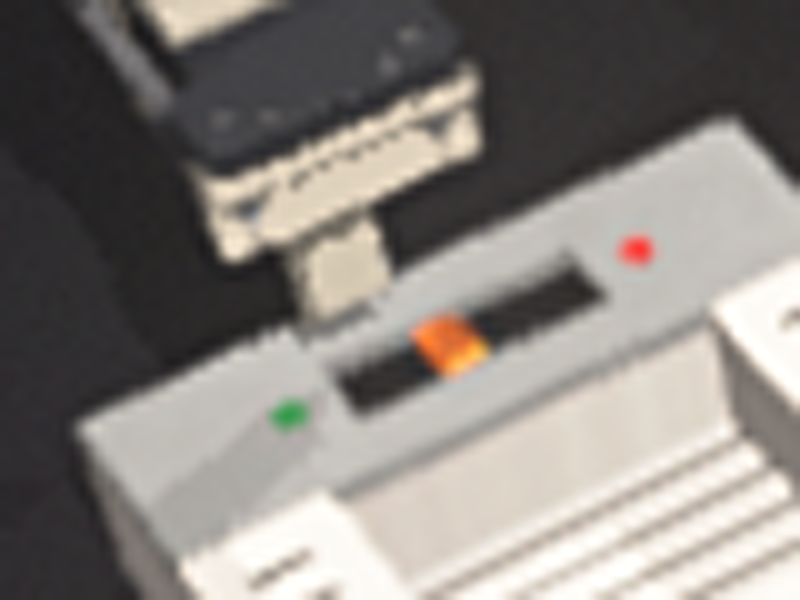

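```bash
python3 - <<'E'
from h import *
f=load('scene')
Rm=np.array([[np.cos(YAW),-np.sin(YAW)],[np.sin(YAW),np.cos(YAW)]])
for v in range(146,162):
  r=[]
  for u in (152,154,156):
    P=at_d(f,u,v); l=Rm.T@(P[:2]-DC); r.append((*l.round(4),P[2].round(4)))
  print(v,[tuple(map(float,x)) for x in r])
# check dryer top strip
for u,v in ((150,172),(190,145),(195,155)): P=at_d(f,u,v);print(P[2],Rm.T@(P[:2]-DC))
E
```

```text
146 [(0.0363, -0.0864, 0.1507), (0.0241, -0.1103, 0.1262), (0.0184, -0.1113, 0.1223)]
147 [(0.0297, -0.1114, 0.1249), (0.0248, -0.1103, 0.123), (0.019, -0.1117, 0.1187)]
148 [(0.0312, -0.1091, 0.1239), (0.0249, -0.1122, 0.118), (0.0208, -0.1083, 0.1186)]
149 [(0.0313, -0.1109, 0.1189), (0.0255, -0.1128, 0.1142), (0.0205, -0.1118, 0.1121)]
150 [(0.0326, -0.1091, 0.1173), (0.0267, -0.1113, 0.1124), (0.0219, -0.1096, 0.1109)]
151 [(0.0326, -0.1117, 0.1117), (0.0285, -0.1076, 0.1125), (0.0221, -0.1111, 0.1062)]
152 [(0.0336, -0.1107, 0.1094), (0.0282, -0.1112, 0.1059), (0.0226, -0.112, 0.1021)]
153 [(0.0339, -0.1123, 0.1047), (0.0285, -0.1126, 0.1013), (0.0236, -0.1111, 0.0996)]
154 [(0.0343, -0.1135, 0.1002), (0.0289, -0.1137, 0.0969), (0.0236, -0.1137, 0.0939)]
155 [(0.035, -0.1137, 0.0967), (0.0301, -0.1124, 0.0949), (0.0147, -0.146, 0.06)]
156 [(0.0357, -0.1141, 0.0931), (0.0216, -0.1441, 0.0616), (0.0162, -0.1435, 0.0589)]
157 [(0.0279, -0.1445, 0.061), (0.023, -0.1422, 0.0599), (0.0182, -0.1392, 0.0595)]
158 [(0.0291, -0.1428, 0.0591), (0.0252, -0.1371, 0.0613), (0.0213, -0.1315, 0.0633)]
159 [(0.0315, -0.1374, 0.0608), (0.0271, -0.1332, 0.0616), (0.0219, -0.132, 0.0594)]
160 [(0.0335, -0.133, 0.0616), (0.028, -0.1328, 0.0584), (0.0233, -0.1301, 0.0578)]
161 [(0.0344, -0.1326, 0.0585), (0.0293, -0.131, 0.0567), (0.0239, -0.1306, 0.0538)]
0.061466575350798025 [ 0.05907238 -0.09421909]
0.061945162526185205 [-0.08302255 -0.12196308]
0.06032859310278871 [-0.07436799 -0.07891591]
```

move_arm([
  [-0.0016, -0.004, 0, 0, 0, 0, 0.0918],
  [0, 0, 0.01, 0, 0, 0, 0.0918],
  [0, 0, 0.006, 0, 0, 0, 0.0918],
  [0, 0, 0.002, 0, 0, 0, 0.0918],
  [0, 0, 0.002, 0, 0, 0, 0.0918],
  [0, 0, 0, 0, 0, 0, 0.0918],
  [0, 0, 0, 0, 0, 0, 0.0918],
])

```text
t: 2.87
eef_pos: [0.5241, -0.3653, 0.0585]
ee_rot: [-3.12, 0.365, 0.0]
wrist_force: [1.2, 0.2, 0.1]
gripper_width: 0.0917
grasp_force: 0.0
```

```bash
python3 - <<'E'
from h import *
go([*dw(.0265,-.1693),.0555],down(YAW)); print(get_obs()['wrist_force'])
f=shot('scene'); im=f['img'][:,:,::-1]
cv2.imwrite('pics/s3.png',cv2.resize(im[125:185,120:200],None,fx=10,fy=10,interpolation=cv2.INTER_CUBIC))
E
```

```text
turn(tool) [-0.  0.  0.] then shift [0.0008 0.0008 0.003 ] rows 0.1 pos [ 0.5247 -0.3662  0.0555]
[1.16133658 0.19777015 0.11327603]
```

View pics/s3.png

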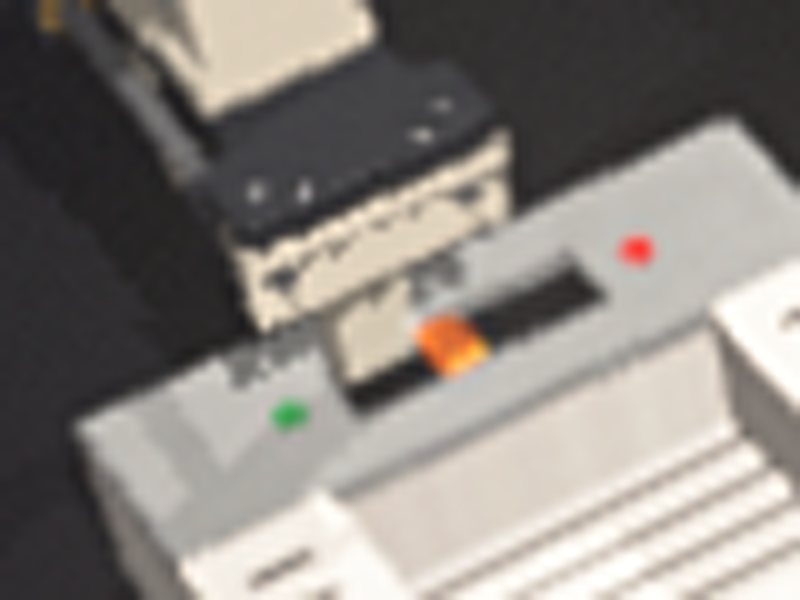

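move_arm([
  [0, 0, 0.003, 0, 0, 0, 0.0918],
  [-0.003, 0, 0, 0, 0, 0, 0.0918],
  [-0.003, 0, 0, 0, 0, 0, 0.0918],
  [-0.003, 0, 0, 0, 0, 0, 0.0918],
  [-0.003, 0, 0, 0, 0, 0, 0.0918],
  [-0.003, 0, 0, 0, 0, 0, 0.0918],
  [-0.002, 0, 0, 0, 0, 0, 0.0918],
  [-0.001, 0, 0, 0, 0, 0, 0.0918],
  [0, 0, 0, 0, 0, 0, 0.0918],
  [0, 0, 0, 0, 0, 0, 0.0918],
])

```text
t: 3.75
eef_pos: [0.5068, -0.3612, 0.0559]
ee_rot: [3.12, -0.365, 0.0]
wrist_force: [1.7, 0.4, -0.7]
gripper_width: 0.092
grasp_force: 0.9
```

```bash
python3 - <<'E'
from h import *
go([*dw(.0085,-.1693),.0555],down(YAW)); print(get_obs()['wrist_force'])
E
```

```text
turn(tool) [ 0. -0.  0.] then shift [0.0006 0.0008 0.0004] rows 0.0 pos [ 0.5072 -0.3621  0.0555]
[ 1.72249754  0.39787846 -0.71086348]
```

move_arm([
  [-0.001, 0, 0, 0, 0, 0, 0.0918],
  [-0.001, 0, 0, 0, 0, 0, 0.0918],
  [0, 0, 0, 0, 0, 0, 0.0918],
  [0, 0, 0, 0, 0, 0, 0.0918],
])

```text
t: 4.08
eef_pos: [0.5064, -0.361, 0.0561]
ee_rot: [3.12, -0.365, 0.005]
wrist_force: [6.1, -0.7, -3.0]
gripper_width: 0.0922
grasp_force: 2.9
```

move_arm([
  [0.004, 0, 0, 0, 0, 0, 0.0918],
  [0, 0, -0.02, 0, 0, 0, 0.0918],
  [0, 0, -0.03, 0, 0, 0, 0.0918],
  [0, 0, -0.03, 0, 0, 0, 0.0918],
  [0, 0, -0.03, 0, 0, 0, 0.0918],
  [0, 0, -0.03, 0, 0, 0, 0.0918],
  [0, 0, 0, 0, 0, 0, 0.06],
  [0, 0, 0, 0, 0, 0, 0.06],
])

```text
t: 4.75
eef_pos: [0.509, -0.3624, 0.1979]
ee_rot: [3.118, -0.366, 0.003]
wrist_force: [-0.5, 0.3, -0.6]
gripper_width: 0.0826
grasp_force: 0.0
```

```bash
cat >> h.py <<'E'
import json
def log():
    o=get_obs(); open('log.jsonl','a').write(json.dumps({k:np.asarray(o[k]).tolist() for k in('t','joint_positions','eef_pos','ee_rot')})+'\n')
CUP=np.array([.456,.1095]); HA=.13
E
python3 - <<'E'
from h import *
log()
json.dump  # start pose
open('log.jsonl','a').write(json.dumps(dict(t=.1,joint_positions=[1.60822498,0.50178878,-0.4268099,1.55129903,0.22080151,1.13829983,-0.21029142],eef_pos=[0.14533459,-0.63291735,0.22577985],ee_rot=[-3.11986133,-.353770963,1.904e-4]))+'\n')
f=shot('top'); Rm=np.array([[np.cos(YAW),-np.sin(YAW)],[np.sin(YAW),np.cos(YAW)]])
hsv=cv2.cvtColor(f['img'],cv2.COLOR_RGB2HSV); m=cv2.inRange(hsv,(5,170,120),(18,255,255))
v,u=np.nonzero(m[150:240,380:450]); print(len(u))
if len(u): print(Rm.T@(at_z(f,u.mean()+380,v.mean()+150,.06)[:2]-DC))
g=shot('scene'); hsv=cv2.cvtColor(g['img'],cv2.COLOR_RGB2HSV); m=cv2.inRange(hsv,(5,170,120),(18,255,255))
v,u=np.nonzero(m[140:175,140:190]); print(len(u), Rm.T@(at_z(g,u.mean()+140,v.mean()+140,.06)[:2]-DC))
print(get_obs()['joint_positions'].round(3))
go([*(CUP+.09*np.array([np.cos(HA),np.sin(HA)])),.15],down(HA))
E
```

```text
38
[-0.00772223 -0.11632113]
23 [-0.00951553 -0.11749013]
[ 0.907  0.489 -0.448  1.651  0.236  1.058 -1.416]
turn(tool) [-0.001  0.002 -0.363] then shift [ 0.1002 -0.4736  0.0448] rows 15.8 pos [0.5452 0.1212 0.15  ]
```

move_arm([
  [0, 0, 0, 0, 0, -0.121, 0.06],
  [0, 0, 0, 0, 0, -0.121, 0.06],
  [0, 0, 0, 0, 0, -0.121, 0.06],
  [0.0063, -0.0296, 0, 0, 0, 0, 0.06],
  [0.0063, -0.0296, 0, 0, 0, 0, 0.06],
  [0.0063, -0.0296, 0, 0, 0, 0, 0.06],
  [0.0063, -0.0296, 0, 0, 0, 0, 0.06],
  [0.0063, -0.0296, 0, 0, 0, 0, 0.06],
  [0.0063, -0.0296, 0, 0, 0, 0, 0.06],
  [0.0063, -0.0296, 0, 0, 0, 0, 0.06],
  [0.0063, -0.0296, 0, 0, 0, 0, 0.06],
])

```text
t: 5.77
eef_pos: [0.5262, -0.1188, 0.1939]
ee_rot: [-3.134, -0.204, 0.006]
wrist_force: [-0.4, -0.3, 0.1]
gripper_width: 0.0599
grasp_force: 0.0
```

```bash
python3 -c "
from h import *
log()"
```

move_arm([
  [0.0063, -0.0296, 0, 0, 0, 0, 0.06],
  [0.0063, -0.0296, 0, 0, 0, 0, 0.06],
  [0.0063, -0.0296, 0, 0, 0, 0, 0.06],
  [0.0063, -0.0296, 0, 0, 0, 0, 0.06],
  [0.0063, -0.0296, 0, 0, 0, 0, 0.06],
  [0.0063, -0.0296, 0.01, 0, 0, 0, 0.06],
  [0.0063, -0.0296, 0.02, 0, 0, 0, 0.06],
  [0.0063, -0.0296, 0.02, 0, 0, 0, 0.06],
  [0, 0, 0.01, 0, 0, 0, 0.06],
  [0, 0, 0, 0, 0, 0, 0.06],
  [0, 0, 0, 0, 0, 0, 0.06],
])

```text
t: 6.68
eef_pos: [0.5455, 0.1202, 0.1338]
ee_rot: [3.134, 0.205, -0.007]
wrist_force: [0.8, -0.5, -0.4]
gripper_width: 0.0598
grasp_force: 0.0
```

```bash
cat > fit.py <<'E'
from h import *
from scipy.optimize import least_squares
D=[json.loads(l) for l in open('log.jsonl')]
# axes z,y,z,y,z,y,z ; p: signs s, joint offsets o, link offsets
def fk(q,p,s):
    o=p[:7]; d=p[7:11]; a=p[11:15]
    T=R.identity(); x=np.array([0,0,d[0]])
    for i in range(7):
        T=T*R.from_euler('zyzyzyz'[i],s[i]*q[i]+o[i])
        if i==2: x=x+T.apply([a[0],0,d[1]])
        if i==4: x=x+T.apply([a[1],0,d[2]])
        if i==6: x=x+T.apply([0,0,d[3]])
        if i==3: x=x+T.apply([a[2],0,0])
        if i==5: x=x+T.apply([a[3],0,0])
    return x,T
def res(p,s):
    r=[]
    for e in D:
        x,T=fk(np.array(e['joint_positions']),p,s); Rt=R.from_rotvec(e['ee_rot'])
        r+=list(x-e['eef_pos'])+list(.3*(Rt.inv()*T).as_rotvec())
    return np.array(r+list(.002*np.array(p[11:15]))+list(.005*(p[:7]-p0[:7])))
E
python3 - <<'E'
from h import *
log()
import fit, itertools
from fit import *
out=[]
for s in itertools.product([1,-1],repeat=4):
  sg=[s[0],1,s[1],1,s[2],1,s[3]]
  for o1 in(-np.pi/2*2,0,np.pi/2,-np.pi/2):
   for o7 in (0,np.pi/2,np.pi,-np.pi/2):
    fit.p0=np.array([o1,0,0,0,0,0,o7,.33,.4,.4,.3,0,0,0,0])
    r0=np.abs(res(fit.p0,sg)).sum(); out.append((r0,sg,fit.p0))
out.sort(key=lambda t:t[0])
best=[]
for r0,sg,p in out[:10]:
    fit.p0=p; r=least_squares(res,p,args=(sg,),max_nfev=200); best.append((r.cost,sg,r.x))
best.sort(key=lambda t:t[0])
for b in best[:3]: print(b[0],b[1],b[2].round(3).tolist())
for e in D: print(np.round(e['joint_positions'],3),np.round(e['eef_pos'],3))
np.savez('/tmp/fit.npz',p=best[0][2],s=best[0][1])
go([*(CUP+.09*np.array([np.cos(HA),np.sin(HA)])),.036],down(HA))
E
```

```text
1.1914470361605332e-06 [-1, 1, -1, 1, -1, 1, -1] [-0.048, -0.011, 0.008, 0.025, 0.0, -0.012, 1.536, 0.546, 0.512, 0.482, 0.56, 0.013, 0.004, -0.005, 0.02]
3.0501101317743324e-05 [-1, 1, -1, 1, -1, 1, -1] [-0.047, -0.014, 0.002, 0.02, 0.005, -0.008, 1.528, 0.49, 0.515, 0.48, 0.508, 0.014, -0.005, 0.004, 0.021]
3.325192029366023e-05 [-1, 1, -1, 1, -1, 1, -1] [-0.048, -0.008, 0.014, 0.029, -0.005, -0.017, 1.544, 0.615, 0.509, 0.484, 0.622, 0.011, 0.016, -0.018, 0.018]
[ 0.907  0.486 -0.448  1.648  0.236  1.059 -1.416] [ 0.509 -0.362  0.198]
[ 1.608  0.502 -0.427  1.551  0.221  1.138 -0.21 ] [ 0.145 -0.633  0.226]
[ 0.676  0.374 -0.618  1.854  0.254  0.997 -1.491] [ 0.526 -0.119  0.194]
[ 0.238  0.501 -0.643  1.854  0.371  0.914 -2.018] [0.546 0.12  0.134]
turn(tool) [0.001 0.005 0.   ] then shift [-0.0002 -0.001   0.0978] rows 3.3 pos [0.5452 0.1212 0.036 ]
```

move_arm([
  [0, 0, 0, 0.1, 0, 0, 0.06],
  [0, 0, 0, 0.1, 0, 0, 0.06],
  [0, 0, 0, 0.1, 0, 0, 0.06],
  [0, 0, 0, 0.1, 0, 0, 0.06],
  [0, 0, 0, 0, 0, 0, 0.06],
  [0, 0, 0, 0, 0, 0, 0.06],
  [0, 0, 0, 0, 0, 0, 0.06],
])

```text
t: 7.27
eef_pos: [0.5474, 0.1198, 0.1359]
ee_rot: [-2.738, -0.175, 0.036]
wrist_force: [-0.8, 0.4, 0.8]
gripper_width: 0.0598
grasp_force: 0.0
```

```bash
python3 - <<'E'
from h import *
log()
import fit
from fit import *
z=np.load('/tmp/fit.npz'); s=z['s']
fit.p0=np.array([0,0,0,0,0,0,np.pi/2,.33,.51,.48,.3,0,0,0,0])
r=least_squares(res,z['p'],args=(s,)); print(r.cost,r.x.round(4).tolist())
np.savez('/tmp/fit.npz',p=r.x,s=s); print(get_obs()['joint_positions'].round(3))
E
```

```text
1.0834323097318465e-05 [-0.0288, 0.0016, -0.0008, 0.0315, -0.0069, -0.0297, 1.5515, 0.3373, 0.5061, 0.4898, 0.3303, 0.0028, 0.0375, -0.0354, 0.0151]
[ 0.621  0.618 -0.835  1.852  0.06   0.851 -1.597]
```

```bash
cat > plan.py <<'E'
from h import *
z=np.load('/tmp/fit.npz'); P=z['p']; S=z['s'].astype(float)
LO=np.array([-2.88,-.31,-1.54,.2,-1.41,.19,-2.57])+.03; HI=np.array([2.88,2.03,1.56,2.42,4.55,2.02,2.57])-.03
MID=(LO+HI)/2
def rm(ax,a):
    c,s=np.cos(a),np.sin(a); M=np.zeros(a.shape+(3,3))
    i,j,k=(0,1,2) if ax=='z' else (2,0,1)
    M[...,i,i]=c;M[...,j,j]=c;M[...,k,k]=1;M[...,i,j]=-s;M[...,j,i]=s; return M
def fkb(q):
    o,d,a=P[:7],P[7:11],P[11:15]; n=len(q); T=np.broadcast_to(np.eye(3),(n,3,3)); x=np.tile([0,0,d[0]],(n,1)).astype(float)
    ax=[];pt=[]
    for i in range(7):
        k='zyzyzyz'[i]; ax.append(S[i]*T[:,:,2 if k=='z' else 1]); pt.append(x)
        T=T@rm(k,S[i]*q[:,i]+o[i])
        off={2:[a[0],0,d[1]],3:[a[2],0,0],4:[a[1],0,d[2]],5:[a[3],0,0],6:[0,0,d[3]]}.get(i)
        if off is not None: x=x+T@np.array(off)
        if i==5: w=x
    J=np.stack([np.concatenate([np.cross(A,x-p),A],1) for A,p in zip(ax,pt)],2)
    return x,T,J,w
def err(q,X,Rt):
    x,T,J,w=fkb(q); e=R.from_matrix(Rt@T.transpose(0,2,1)).as_rotvec(); return np.concatenate([X-x,e],1),J,w
def ik(q,X,Rt,it=6,null=.05):
    for _ in range(it):
        e,J,w=err(q,X,Rt); n=np.linalg.norm(e,axis=1,keepdims=True); e=e*np.minimum(1,.3/np.maximum(n,1e-9))
        Jp=J.transpose(0,2,1)@np.linalg.inv(J@J.transpose(0,2,1)+1e-4*np.eye(6))
        g=(MID-q)*null/((HI-LO)/2)**2
        dq=(Jp@e[...,None])[...,0]+g-(Jp@(J@g[...,None]))[...,0]
        q=np.clip(q+dq,LO,HI)
    return q
def Rz(a): return R.from_euler('z',a).as_matrix()
def Ry(a): return R.from_euler('y',a).as_matrix()
CT=lambda b,fl: Ry(b)@R.from_euler('x',np.pi).as_matrix()@(Rz(np.pi) if fl else np.eye(3)) # tool in cup; b>0: z_tool leans to -x, hand outward
def tool(cp,cR,b,fl):
    M=CT(b,fl); return cp+cR@(np.array([.09,0,.05])+.019*M[:,2]),cR@M
def tilt(psi,th,sig):  # cup rot: handle at azimuth psi+sig, tilted toward psi
    n=np.array([-np.sin(psi),np.cos(psi),0]); return R.from_rotvec(n*th).as_matrix()@Rz(psi+sig)
def lip(sig): return np.array([.048*np.cos(sig),-.048*np.sin(sig),.065]) # lip point in cup frame at azimuth psi
E
cat > search.py <<'E'
from plan import *
BK=np.array([*dw(0,-.0335),0])
c=[(b,fl,ps,sg) for b in(-.2,0,.3,.6,.9) for fl in(0,1) for ps in np.arange(12)*np.pi/6 for sg in np.arange(-5,7)*np.pi/6 if abs(sg)>1]
N=len(c); q=np.tile(get_obs()['joint_positions'],(N,1))
def targets(cp,cR):
    t=[tool(p,r,k[0],k[1]) for p,r,k in zip(cp,cR,c)]; return np.array([a for a,_ in t]),np.array([a for _,a in t])
cp0=np.array([*CUP,.003]); X,Rt=targets([cp0]*N,[Rz(HA)]*N)
q=ik(q,X,Rt,80); bad=np.linalg.norm(err(q,X,Rt)[0],axis=1); qg=q.copy(); zmin=np.full(N,9.)
print('grasp ok',(bad<.02).sum())
def pose(k,th,zl,r=0):
    cR=tilt(k[2],th,k[3]); L=BK-.02*np.array([np.cos(k[2]),np.sin(k[2]),0])+[0,0,zl]; return L-cR@lip(k[3]),cR
wrap=lambda a:(a+np.pi)%(2*np.pi)-np.pi
hist=[]
for i in range(1,21):
    cp=[];cR=[]
    for k in c:
        e,_=pose(k,0,.2); s=i/20; cp.append(cp0*(1-s)+e*s+[0,0,.15*np.sin(np.pi*min(s,.5))*(1-max(0,2*s-1))]); cR.append(Rz(HA+wrap(k[2]+k[3]-HA)*s))
    X,Rt=targets(cp,cR); q=ik(q,X,Rt,5); bad=np.maximum(bad,np.linalg.norm(err(q,X,Rt)[0],axis=1))
print('carry ok',(bad<.03).sum()); hand=np.array([[x,y,zz] for x in(-.038,.038) for y in(-.095,.095) for zz in(-.066,-.17)])
qc=q.copy(); badc=bad.copy(); reach=np.zeros(N)
for i in range(1,32):
    th=i*.075; zl=np.interp(th,[0,.5,.8,1.2,3],[.2,.15,.12,.1,.1])
    a=[pose(k,th,zl) for k in c]; X,Rt=targets([p for p,_ in a],[r for _,r in a]); q=ik(q,X,Rt,6)
    e,_,w=err(q,X,Rt); bad=np.maximum(bad,np.linalg.norm(e,axis=1))
    h=(X[:,None]+np.einsum('nij,kj->nki',Rt,hand))[:,:,2].min(1); zmin=np.minimum(zmin,np.minimum(h,w[:,2]-.03))
    reach=np.where((bad<.03)&(zmin>.07),th,reach)
o=np.lexsort((-zmin,-reach))[:12]
for i in o: print(np.round(c[i],2),'th',reach[i].round(2),'bad',bad[i].round(3),'zmin',zmin[i].round(3),'qend',q[i].round(2),'marg',np.minimum(q[i]-LO,HI-q[i]).min().round(2))
E
python3 search.py
```

```text
grasp ok 864
carry ok 617
[0.9  0.   4.19 3.14] th 2.32 bad 0.0 zmin 0.18 qend [ 1.34  0.95 -0.44  1.68 -0.82  1.51  0.92] marg 0.48
[0.9  0.   4.71 3.14] th 2.32 bad 0.0 zmin 0.18 qend [ 1.11  1.15 -0.5   1.21 -0.53  1.9   0.77] marg 0.09
[0.9  1.   1.05 3.14] th 2.32 bad 0.0 zmin 0.18 qend [-0.41  1.01  0.34  1.47  0.74  1.73 -0.93] marg 0.26
[0.9  1.   1.57 3.14] th 2.32 bad 0.0 zmin 0.18 qend [-0.52  0.81  0.2   1.96  1.13  1.46 -1.2 ] marg 0.43
[0.9  1.   1.05 2.62] th 2.32 bad 0.0 zmin 0.135 qend [-0.58  0.91  0.29  1.87  1.    1.51 -1.54] marg 0.48
[ 0.9   0.    4.71 -2.62] th 2.32 bad 0.0 zmin 0.135 qend [ 1.29  1.03 -0.41  1.59 -0.78  1.65  1.31] marg 0.34
[ 0.9   0.    4.19 -2.62] th 2.32 bad 0.0 zmin 0.135 qend [ 1.46  0.87 -0.35  2.09 -1.18  1.35  1.66] marg 0.2
[0.6  0.   4.71 3.14] th 2.32 bad 0.013 zmin 0.133 qend [ 1.17  1.33 -0.63  1.16 -0.59  1.99  0.68] marg 0.0
[0.6  1.   1.05 3.14] th 2.32 bad 0.0 zmin 0.133 qend [-0.49  1.2   0.47  1.42  0.77  1.83 -0.91] marg 0.16
[0.6  1.   1.57 3.14] th 2.32 bad 0.0 zmin 0.133 qend [-0.65  1.04  0.36  1.9   1.12  1.56 -1.28] marg 0.43
[0.6  0.   4.19 3.14] th 2.32 bad 0.0 zmin 0.133 qend [ 1.43  1.18 -0.58  1.63 -0.83  1.59  0.94] marg 0.4
[0.6  0.   3.67 3.14] th 2.32 bad 0.015 zmin 0.133 qend [ 1.52  1.03 -0.4   2.11 -1.29  1.43  1.45] marg 0.09
```

```bash
cat > path.py <<'E'
from plan import *
BK=np.array([*dw(0,-.0335),0])
wrap=lambda a:(a+np.pi)%(2*np.pi)-np.pi
def run(b,fl,ps,null):
    q=get_obs()['joint_positions'][None]; out=[]
    def t(cp,cR,it=6):
        nonlocal q; X,Rt=tool(cp,cR,b,fl); q=ik(q,X[None],Rt[None],it,null); e=np.linalg.norm(err(q,X[None],Rt[None])[0]); out.append((e,np.minimum(q[0]-LO,HI-q[0]).min())); return q[0].round(2)
    cp0=np.array([*CUP,.003]); lp=lip(np.pi)
    L=BK-.02*np.array([np.cos(ps),np.sin(ps),0])
    qs=[t(cp0+[0,0,.1],Rz(HA),60),t(cp0,Rz(HA),20)]
    e=L+[0,0,.2]-tilt(ps,0,np.pi)@lp
    for s in np.linspace(0,1,20): qq=t(cp0*(1-s)+e*s+[0,0,.15*min(1,4*s)*(1-s)],Rz(HA+wrap(ps+np.pi-HA)*s))
    qs.append(qq)
    for i in range(1,31):
        th=i*.075; zl=np.interp(th,[0,.5,.8,1.2,3],[.2,.15,.12,.1,.1]); cR=tilt(ps,th,np.pi); qq=t(L+[0,0,zl]-cR@lp,cR)
    qs.append(qq); o=np.array(out); print((b,fl,ps,null),'maxerr',o[:,0].max().round(3),'minmarg',o[:,1].min().round(2)); [print('  ',x) for x in qs]
if __name__=='__main__':
    for a in((.7,0,4.35),(.7,0,4.19),(.7,1,1.4)):
        for n in(0,.05): run(*a,n)
    b=.7; X,Rt=tool(np.array([*CUP,.003]),Rz(HA),b,0); Rt=R.from_matrix(Rt); go(X-.08*Rt.as_matrix()[:,2],Rt)
E
python3 path.py
```

```text
(0.7, 0, 4.35, 0) maxerr 0.0 minmarg 0.19
   [ 0.11  0.91 -0.58  1.34  0.26  1.7  -1.94]
   [ 0.09  1.04 -0.54  1.34  0.31  1.57 -1.94]
   [ 0.22  0.73 -0.66  1.64  0.9   1.57 -1.12]
   [ 1.65  1.54 -1.29  1.5  -0.09  1.4   0.26]
(0.7, 0, 4.35, 0.05) maxerr 0.0 minmarg 0.26
   [-0.12  0.84 -0.18  1.34  0.04  1.66 -1.73]
   [-0.16  0.97 -0.11  1.34  0.02  1.53 -1.7 ]
   [-0.28  0.65  0.08  1.61  0.55  1.32 -0.84]
   [ 1.32  1.09 -0.54  1.53 -0.73  1.64  0.84]
(0.7, 0, 4.19, 0) maxerr 0.0 minmarg 0.16
   [ 0.11  0.91 -0.58  1.34  0.26  1.7  -1.94]
   [ 0.09  1.04 -0.54  1.34  0.31  1.57 -1.94]
   [ 0.22  0.8  -0.63  1.5   0.85  1.65 -1.16]
   [ 1.77  1.58 -1.34  1.63 -0.05  1.21  0.22]
(0.7, 0, 4.19, 0.05) maxerr 0.0 minmarg 0.25
   [-0.12  0.84 -0.18  1.34  0.04  1.66 -1.73]
   [-0.16  0.97 -0.11  1.34  0.02  1.53 -1.7 ]
   [-0.24  0.73  0.1   1.47  0.48  1.42 -0.87]
   [ 1.38  1.03 -0.51  1.67 -0.84  1.54  0.93]
(0.7, 1, 1.4, 0) maxerr 0.024 minmarg 0.0
   [ 0.43  1.33 -1.43  1.37  0.79  1.99  0.69]
   [ 0.42  1.44 -1.36  1.38  0.89  1.9   0.72]
   [ 1.52  1.23 -1.36  1.37  0.49  1.52  0.1 ]
   [ 0.01  0.93 -0.41  1.82  1.31  1.99 -1.31]
(0.7, 1, 1.4, 0.05) maxerr 0.0 minmarg 0.28
   [ 0.16  0.93 -0.67  1.35  0.31  1.71  1.15]
   [ 0.08  1.03 -0.53  1.34  0.3   1.57  1.21]
   [ 1.04  0.8  -0.25  1.37 -0.36  1.47  0.79]
   [-0.55  0.94  0.32  1.79  1.    1.56 -1.11]
turn(tool) [-0.383 -0.691  0.137] then shift [ 0.0519 -0.0016  0.0037] rows 1.7 pos [0.5842 0.1263 0.0997]
```

move_arm([
  [0, 0, 0, -0.0547, -0.0987, 0.0196, 0.06],
  [0, 0, 0, -0.0547, -0.0987, 0.0196, 0.06],
  [0, 0, 0, -0.0547, -0.0987, 0.0196, 0.06],
  [0, 0, 0, -0.0547, -0.0987, 0.0196, 0.06],
  [0, 0, 0, -0.0547, -0.0987, 0.0196, 0.06],
  [0, 0, 0, -0.0547, -0.0987, 0.0196, 0.06],
  [0, 0, 0, -0.0547, -0.0987, 0.0196, 0.06],
  [0.026, 0, 0, 0, 0, 0, 0.06],
  [0.026, 0, 0, 0, 0, 0, 0.06],
  [0, 0, 0, 0, 0, 0, 0.06],
  [0, 0, 0, 0, 0, 0, 0.06],
  [0, 0, 0, 0, 0, 0, 0.06],
])

```text
t: 8.27
eef_pos: [0.5862, 0.1281, 0.1034]
ee_rot: [2.904, 0.197, -1.058]
wrist_force: [-0.2, 1.2, 0.2]
gripper_width: 0.0602
grasp_force: 0.0
```

```bash
python3 - <<'E'
from plan import *
log(); b=.7; X,Rt=tool(np.array([*CUP,.003]),Rz(HA),b,0); go(X,R.from_matrix(Rt)); print(get_obs()['joint_positions'].round(2))
f=shot('scene'); cv2.imwrite('pics/s4.png',cv2.resize(f['img'][140:320,190:420,::-1],None,fx=3.4,fy=3.3,interpolation=cv2.INTER_CUBIC))
E
```

```text
turn(tool) [ 0.002 -0.001  0.005] then shift [0.0007 0.0015 0.0843] rows 2.8 pos [0.5331 0.1196 0.0385]
[ 0.04  1.07 -0.54  1.08  0.29  1.78 -1.9 ]
```

View pics/s4.png

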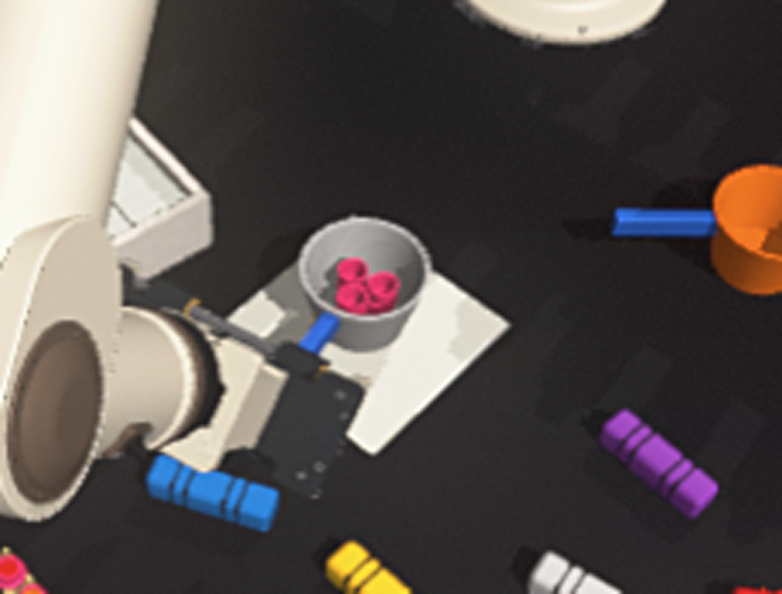

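move_arm([
  [0, 0.001, 0.028, 0, 0, 0, 0.06],
  [0, 0, 0.028, 0, 0, 0, 0.06],
  [0, 0, 0.018, 0, 0, 0, 0.06],
  [0, 0, 0.01, 0, 0, 0, 0.06],
  [0, 0, 0, 0, 0, 0, 0.06],
  [0, 0, 0, 0, 0, 0, 0.06],
])

```text
t: 8.82
eef_pos: [0.5338, 0.1182, 0.0395]
ee_rot: [2.905, 0.193, -1.058]
wrist_force: [0.5, -0.4, 0.4]
gripper_width: 0.0599
grasp_force: 0.0
```

move_arm([
  [0, 0, 0, 0, 0, 0, 0.0],
  [0, 0, 0, 0, 0, 0, 0.0],
  [0, 0, 0, 0, 0, 0, 0.0],
  [0, 0, 0, 0, 0, 0, 0.0],
  [0, 0, 0, 0, 0, 0, 0.0],
  [0, 0, 0, 0, 0, 0, 0.0],
  [0, 0, 0, 0, 0, 0, 0.0],
  [0, 0, 0, 0, 0, 0, 0.0],
], force=45)

```text
t: 9.48
eef_pos: [0.5331, 0.1187, 0.038]
ee_rot: [2.905, 0.193, -1.06]
wrist_force: [0.4, -1.4, 1.1]
gripper_width: 0.0118
grasp_force: 45.0
```

```bash
python3 - <<'E'
from plan import *
log(); b=.7; X,Rt=tool(np.array([*CUP,.003]),Rz(HA),b,0); go(X,R.from_matrix(Rt)); print(get_obs()['joint_positions'].round(2))
# lift 0.2 up in tool axes, then carry
print('up .20:',(Rt.T@[0,0,.2]).round(4))
BK=np.array([*dw(0,-.0335),0]); ps=4.35; L=BK-.02*np.array([np.cos(ps),np.sin(ps),0])
cR=tilt(ps,0,np.pi); cp=L+[0,0,.2]-cR@lip(np.pi); X2,R2=tool(cp,cR,b,0)
o=get_obs(); rt=Rt.T@R2; print('turn',R.from_matrix(rt).as_rotvec().round(3),'shift in tool2',(R2.T@(X2-X-[0,0,.2])).round(4),'cup goal',cp, X2)
E
```

```text
turn(tool) [-0.    -0.     0.003] then shift [-0.0002 -0.0008 -0.0004] rows 0.0 pos [0.5331 0.1196 0.0385]
[ 0.08  1.06 -0.54  1.28  0.31  1.61 -1.93]
up .20: [-0.1288  0.     -0.153 ]
turn [-0.695  0.    -0.825] shift in tool2 [-0.094   0.1206  0.1681] cup goal [ 0.55445199 -0.16440654  0.135     ] [ 0.58201857 -0.09169698  0.170468  ]
```

move_arm([
  [-0.0065, 0, -0.0077, 0, 0, 0, 0.0],
  [-0.0129, 0, -0.0153, 0, 0, 0, 0.0],
  [-0.0129, 0, -0.0153, 0, 0, 0, 0.0],
  [-0.0129, 0, -0.0153, 0, 0, 0, 0.0],
  [-0.0129, 0, -0.0153, 0, 0, 0, 0.0],
  [-0.0129, 0, -0.0153, 0, 0, 0, 0.0],
  [-0.0129, 0, -0.0153, 0, 0, 0, 0.0],
  [-0.0129, 0, -0.0153, 0, 0, 0, 0.0],
  [-0.0129, 0, -0.0153, 0, 0, 0, 0.0],
  [-0.0129, 0, -0.0153, 0, 0, 0, 0.0],
  [-0.0065, 0, -0.0076, 0, 0, 0, 0.0],
  [0, 0, 0, 0, 0, 0, 0.0],
  [0, 0, 0, 0, 0, 0, 0.0],
])

```text
t: 10.57
eef_pos: [0.5333, 0.118, 0.2386]
ee_rot: [2.905, 0.193, -1.057]
wrist_force: [-0.4, 0.1, -2.0]
gripper_width: 0.0115
grasp_force: 45.0
```

move_arm([
  [0, 0, 0, -0.0386, 0, -0.0458, 0.0],
  [0, 0, 0, -0.0695, 0, -0.0825, 0.0],
  [0, 0, 0, -0.0695, 0, -0.0825, 0.0],
  [0, 0, 0, -0.0695, 0, -0.0825, 0.0],
  [0, 0, 0, -0.0695, 0, -0.0825, 0.0],
  [0, 0, 0, -0.0695, 0, -0.0825, 0.0],
  [0, 0, 0, -0.0695, 0, -0.0825, 0.0],
  [0, 0, 0, -0.0695, 0, -0.0825, 0.0],
  [0, 0, 0, -0.0695, 0, -0.0825, 0.0],
  [0, 0, 0, -0.0695, 0, -0.0825, 0.0],
  [0, 0, 0, -0.031, 0, -0.0367, 0.0],
  [0, 0, 0, 0, 0, 0, 0.0],
  [0, 0, 0, 0, 0, 0, 0.0],
])

```text
t: 11.65
eef_pos: [0.5323, 0.118, 0.2372]
ee_rot: [2.166, 1.499, -0.792]
wrist_force: [0.1, -0.1, -2.7]
gripper_width: 0.0116
grasp_force: 45.0
```

```bash
cat >> h.py <<'E'
E
python3 - <<'E'
from plan import *
log(); b=.7; o=get_obs(); print(o['joint_positions'].round(2),o['grasp_force'],o['gripper_width'])
BK=np.array([*dw(0,-.0335),0]); ps=4.35; L=BK-.02*np.array([np.cos(ps),np.sin(ps),0])
cR=tilt(ps,0,np.pi); cp=L+[0,0,.2]-cR@lip(np.pi); X2,R2=tool(cp,cR,b,0); go(X2,R.from_matrix(R2))
E
```

```text
[-0.06  0.75 -0.76  1.46  0.74  1.82 -1.29] 44.96606111526489 0.011573776698142664
turn(tool) [-0.    -0.     0.003] then shift [-0.0935  0.1208  0.1659] rows 5.5 pos [ 0.582  -0.0917  0.1705]
```

move_arm([
  [-0.0052, 0.0067, 0.0092, 0, 0, 0, 0],
  [-0.0104, 0.0134, 0.0184, 0, 0, 0, 0],
  [-0.0104, 0.0134, 0.0184, 0, 0, 0, 0],
  [-0.0104, 0.0134, 0.0184, 0, 0, 0, 0],
  [-0.0104, 0.0134, 0.0184, 0, 0, 0, 0],
  [-0.0104, 0.0134, 0.0184, 0, 0, 0, 0],
  [-0.0104, 0.0134, 0.0184, 0, 0, 0, 0],
  [-0.0104, 0.0134, 0.0184, 0, 0, 0, 0],
  [-0.0104, 0.0134, 0.0184, 0, 0, 0, 0],
  [-0.0052, 0.0067, 0.0092, 0, 0, 0, 0],
  [0, 0, 0, 0, 0, 0, 0],
  [0, 0, 0, 0, 0, 0, 0],
])

```text
t: 12.65
eef_pos: [0.5825, -0.0925, 0.1709]
ee_rot: [2.169, 1.497, -0.792]
wrist_force: [0.7, -0.2, -2.3]
gripper_width: 0.0119
grasp_force: 45.0
```

```bash
cat > pour.py <<'E'
from plan import *
log(); b=.7; o=get_obs(); print(o['joint_positions'].round(2))
BK=np.array([*dw(0,-.0335),0]); ps=4.35; L=BK-.02*np.array([np.cos(ps),np.sin(ps),0])
# actual cup from tool, assuming rigid grasp
Rt=R.from_rotvec(o['ee_rot']).as_matrix(); M=CT(b,0); tp=np.array([.09,0,.05])+.019*M[:,2]
cR=Rt@M.T; cp=o['eef_pos']-cR@tp; lw=cp+cR@lip(np.pi); print('lip',lw.round(4),'want',L.round(4),'tilt',np.arccos(cR[2,2]).round(3))
# pivot row in tool frame, per dth
d=.075; n=np.array([-np.sin(ps),np.cos(ps),0]); wt=Rt.T@n*d; lt=Rt.T@(lw-o['eef_pos'])
print('row turn',wt.round(4),'row shift',(lt-R.from_rotvec(wt).as_matrix()@lt).round(5),'down 10mm',(Rt.T@[0,0,-.01]).round(4),'lip corr',(Rt.T@np.array([*(L-lw)[:2],0])).round(4))
E
python3 pour.py
```

```text
[ 0.22  0.77 -0.68  1.57  0.91  1.61 -1.08]
lip [ 0.5379 -0.2101  0.2003] want [ 0.5374 -0.2093  0.    ] tilt 0.002
row turn [-0.      0.075  -0.0001] row shift [-4.70e-03 -2.00e-05 -8.47e-03] down 10mm [0.0064 0.     0.0077] lip corr [ 0.0005 -0.0007 -0.0004]
```

move_arm([
  [-0.0047, 0, -0.0085, 0, 0.075, 0, 0],
  [-0.0047, 0, -0.0085, 0, 0.075, 0, 0],
  [-0.0047, 0, -0.0085, 0, 0.075, 0, 0],
  [-0.0047, 0, -0.0085, 0, 0.075, 0, 0],
  [-0.0047, 0, -0.0085, 0, 0.075, 0, 0],
  [-0.0047, 0, -0.0085, 0, 0.075, 0, 0],
  [-0.0047, 0, -0.0085, 0, 0.075, 0, 0],
  [-0.0047, 0, -0.0085, 0, 0.075, 0, 0],
  [0, 0, 0, 0, 0, 0, 0],
  [0, 0, 0, 0, 0, 0, 0],
])

```text
t: 13.48
eef_pos: [0.5809, -0.0971, 0.2486]
ee_rot: [2.536, 1.751, -0.128]
wrist_force: [-0.4, 0.6, -3.1]
gripper_width: 0.0118
grasp_force: 45.0
```

```bash
python3 pour.py
```

```text
[ 0.75  0.52 -0.94  1.66  0.53  1.26 -0.69]
lip [ 0.5382 -0.2098  0.202 ] want [ 0.5374 -0.2093  0.    ] tilt 0.599
row turn [-0.     0.075  0.   ] row shift [-0.0047   0.      -0.00847] down 10mm [ 0.001  -0.      0.0099] lip corr [ 0.0002 -0.0009 -0.    ]
```

move_arm([
  [0.0018, 0, 0.0178, 0, 0, 0, 0],
  [0.0018, 0, 0.0178, 0, 0, 0, 0],
  [0.0018, 0, 0.0178, 0, 0, 0, 0],
  [0.0018, 0, 0.0178, 0, 0, 0, 0],
  [-0.0047, 0, -0.0085, 0, 0.075, 0, 0],
  [-0.0047, 0, -0.0085, 0, 0.075, 0, 0],
  [-0.0047, 0, -0.0085, 0, 0.075, 0, 0],
  [-0.0047, 0, -0.0085, 0, 0.075, 0, 0],
  [-0.0047, 0, -0.0085, 0, 0.075, 0, 0],
  [-0.0047, 0, -0.0085, 0, 0.075, 0, 0],
  [0, 0, 0, 0, 0, 0, 0],
  [0, 0, 0, 0, 0, 0, 0],
])

```text
t: 14.48
eef_pos: [0.5691, -0.1262, 0.2228]
ee_rot: [-2.393, -1.655, -0.42]
wrist_force: [1.1, 0.5, -2.6]
gripper_width: 0.012
grasp_force: 45.0
```

```bash
python3 pour.py
```

```text
[ 1.2   0.64 -1.14  1.74  0.27  1.04 -0.32]
lip [ 0.5377 -0.2086  0.1284] want [ 0.5374 -0.2093  0.    ] tilt 1.05
row turn [-0.0001  0.075  -0.0003] row shift [-4.70e-03 -4.00e-05 -8.47e-03] down 10mm [-0.0034  0.      0.0094] lip corr [-0.0007 -0.     -0.0003]
```

move_arm([
  [-0.006, 0, 0.0165, 0, 0, 0, 0],
  [-0.006, 0, 0.0165, 0, 0, 0, 0],
  [-0.0024, 0, -0.0042, 0, 0.0375, 0, 0],
  [-0.0024, 0, -0.0042, 0, 0.0375, 0, 0],
  [-0.0024, 0, -0.0042, 0, 0.0375, 0, 0],
  [-0.0024, 0, -0.0042, 0, 0.0375, 0, 0],
  [-0.0024, 0, -0.0042, 0, 0.0375, 0, 0],
  [-0.0024, 0, -0.0042, 0, 0.0375, 0, 0],
  [-0.0024, 0, -0.0042, 0, 0.0375, 0, 0],
  [-0.0024, 0, -0.0042, 0, 0.0375, 0, 0],
  [-0.0024, 0, -0.0042, 0, 0.0375, 0, 0],
  [-0.0024, 0, -0.0042, 0, 0.0375, 0, 0],
  [-0.0024, 0, -0.0042, 0, 0.0375, 0, 0],
  [-0.0024, 0, -0.0042, 0, 0.0375, 0, 0],
  [-0.0024, 0, -0.0042, 0, 0.0375, 0, 0],
  [-0.0024, 0, -0.0042, 0, 0.0375, 0, 0],
  [0, 0, 0, 0, 0, 0, 0],
  [0, 0, 0, 0, 0, 0, 0],
])

```text
t: 15.98
eef_pos: [0.5492, -0.1802, 0.2177]
ee_rot: [-2.033, -1.412, -0.949]
wrist_force: [-0.2, -0.0, -2.9]
gripper_width: 0.0116
grasp_force: 45.0
```

```bash
python3 pour.py
```

```text
[ 1.52  1.02 -1.26  1.68  0.09  1.1   0.04]
lip [ 0.5388 -0.2072  0.0918] want [ 0.5374 -0.2093  0.    ] tilt 1.575
row turn [-0.0002  0.075  -0.0005] row shift [-4.70e-03 -7.00e-05 -8.47e-03] down 10mm [-0.0077  0.      0.0064] lip corr [-0.0015 -0.0006 -0.0018]
```

move_arm([
  [-0.0024, 0, -0.0042, 0, 0.0375, 0, 0],
  [-0.0024, 0, -0.0042, 0, 0.0375, 0, 0],
  [-0.0024, 0, -0.0042, 0, 0.0375, 0, 0],
  [-0.0024, 0, -0.0042, 0, 0.0375, 0, 0],
  [-0.0024, 0, -0.0042, 0, 0.0375, 0, 0],
  [-0.0024, 0, -0.0042, 0, 0.0375, 0, 0],
  [-0.0024, 0, -0.0042, 0, 0.0375, 0, 0],
  [-0.0024, 0, -0.0042, 0, 0.0375, 0, 0],
  [-0.0024, 0, -0.0042, 0, 0.0375, 0, 0],
  [-0.0024, 0, -0.0042, 0, 0.0375, 0, 0],
  [-0.0024, 0, -0.0042, 0, 0.0375, 0, 0],
  [-0.0024, 0, -0.0042, 0, 0.0375, 0, 0],
  [-0.0024, 0, -0.0042, 0, 0.0375, 0, 0],
  [-0.0024, 0, -0.0042, 0, 0.0375, 0, 0],
  [-0.0024, 0, -0.0042, 0, 0.0375, 0, 0],
  [-0.0024, 0, -0.0042, 0, 0.0375, 0, 0],
  [0, 0, 0, 0, 0, 0, 0],
  [0, 0, 0, 0, 0, 0, 0],
  [0, 0, 0, 0, 0, 0, 0],
  [0, 0, 0, 0, 0, 0, 0],
])

```text
t: 17.65
eef_pos: [0.5226, -0.2523, 0.2118]
ee_rot: [-1.551, -1.077, -1.409]
wrist_force: [0.2, -0.0, -1.5]
gripper_width: 0.012
grasp_force: 45.0
```

```bash
python3 pour.py; python3 - <<'E'
from h import *
f=shot('scene'); cv2.imwrite('pics/s5.png',cv2.resize(f['img'][80:280,80:330,::-1],None,fx=3.2,fy=3,interpolation=cv2.INTER_CUBIC))
E
```

```text
[ 1.63  1.48 -1.27  1.46 -0.08  1.39  0.28]
lip [ 0.5392 -0.2083  0.0915] want [ 0.5374 -0.2093  0.    ] tilt 2.174
row turn [-0.0001  0.075  -0.0004] row shift [-4.70e-03 -5.00e-05 -8.47e-03] down 10mm [-0.01  -0.     0.001] lip corr [-0.0001 -0.0013 -0.0016]
```

View pics/s5.png

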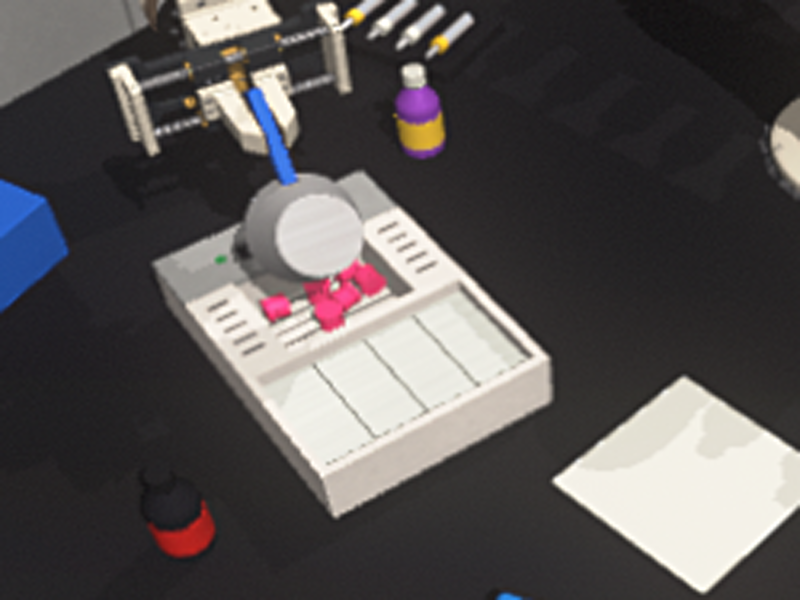

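move_arm([
  [0.015, 0, -0.0015, 0, 0, 0, 0],
  [0.02, 0, -0.002, 0, 0, 0, 0],
  [0.02, 0, -0.002, 0, 0, 0, 0],
  [0.0047, 0, 0.0085, 0, -0.075, 0, 0],
  [0.0047, 0, 0.0085, 0, -0.075, 0, 0],
  [0.0047, 0, 0.0085, 0, -0.075, 0, 0],
  [0.0047, 0, 0.0085, 0, -0.075, 0, 0],
  [0.0047, 0, 0.0085, 0, -0.075, 0, 0],
  [0.0047, 0, 0.0085, 0, -0.075, 0, 0],
  [0.0047, 0, 0.0085, 0, -0.075, 0, 0],
  [0.0047, 0, 0.0085, 0, -0.075, 0, 0],
  [0.0047, 0, 0.0085, 0, -0.075, 0, 0],
  [0.0047, 0, 0.0085, 0, -0.075, 0, 0],
  [0.0047, 0, 0.0085, 0, -0.075, 0, 0],
  [0.0047, 0, 0.0085, 0, -0.075, 0, 0],
  [0.0047, 0, 0.0085, 0, -0.075, 0, 0],
  [0.0047, 0, 0.0085, 0, -0.075, 0, 0],
  [0, 0, 0, 0, 0, 0, 0],
])

```text
t: 19.2
eef_pos: [0.5682, -0.1236, 0.2602]
ee_rot: [-2.341, -1.641, -0.506]
wrist_force: [0.5, 2.1, -0.6]
gripper_width: 0.0117
grasp_force: 45.0
```

```bash
python3 pour.py
```

```text
[ 1.28  0.65 -1.22  1.72  0.21  1.09 -0.27]
lip [ 0.5409 -0.1999  0.1596] want [ 0.5374 -0.2093  0.    ] tilt 1.123
row turn [-0.0011  0.075  -0.0002] row shift [-4.70e-03 -8.00e-05 -8.47e-03] down 10mm [-0.0041 -0.      0.0091] lip corr [-0.0092 -0.0001 -0.0041]
```

move_arm([
  [0.0082, 0, -0.0182, 0, 0, 0, 0],
  [0.0082, 0, -0.0182, 0, 0, 0, 0],
  [0.0082, 0, -0.0182, 0, 0, 0, 0],
  [0.0047, 0, 0.0085, 0, -0.075, 0, 0],
  [0.0047, 0, 0.0085, 0, -0.075, 0, 0],
  [0.0047, 0, 0.0085, 0, -0.075, 0, 0],
  [0.0047, 0, 0.0085, 0, -0.075, 0, 0],
  [0.0047, 0, 0.0085, 0, -0.075, 0, 0],
  [0.0047, 0, 0.0085, 0, -0.075, 0, 0],
  [0.0047, 0, 0.0085, 0, -0.075, 0, 0],
  [0.0047, 0, 0.0085, 0, -0.075, 0, 0],
  [0.0047, 0, 0.0085, 0, -0.075, 0, 0],
  [0.0047, 0, 0.0085, 0, -0.075, 0, 0],
  [0.0047, 0, 0.0085, 0, -0.075, 0, 0],
  [0.0047, 0, 0.0085, 0, -0.075, 0, 0],
  [0.0047, 0, 0.0085, 0, -0.075, 0, 0],
  [0.0047, 0, 0.0085, 0, -0.075, 0, 0],
  [0.0047, 0, 0.0085, 0, -0.075, 0, 0],
  [0, 0, 0, 0, 0, 0, 0],
  [0, 0, 0, 0, 0, 0, 0],
])

```text
t: 20.87
eef_pos: [0.5859, -0.0788, 0.1881]
ee_rot: [2.167, 1.506, -0.788]
wrist_force: [-0.4, -0.3, -1.6]
gripper_width: 0.0118
grasp_force: 45.0
```

```bash
python3 - <<'E'
from plan import *
log(); o=get_obs(); print(o['joint_positions'].round(2))
f=shot('top','t6.png'); g=shot('scene'); 
X,Rt=tool(np.array([.4626,.1178,.003+.12]),Rz(HA),.7,0); go(X,R.from_matrix(Rt))
a=cv2.resize(f['img'][130:245,310:450,::-1],None,fx=2.8,fy=2.8); b=cv2.resize(g['img'][110:230,110:250,::-1],(392,322)); cv2.imwrite('pics/m6.png',np.hstack([a,b]))
E
```

```text
[ 0.23  0.77 -0.72  1.55  0.91  1.65 -1.08]
turn(tool) [ 0.694 -0.005  0.827] then shift [ 0.0054 -0.2136  0.037 ] rows 7.1 pos [0.5397 0.1279 0.1585]
```

View pics/m6.png

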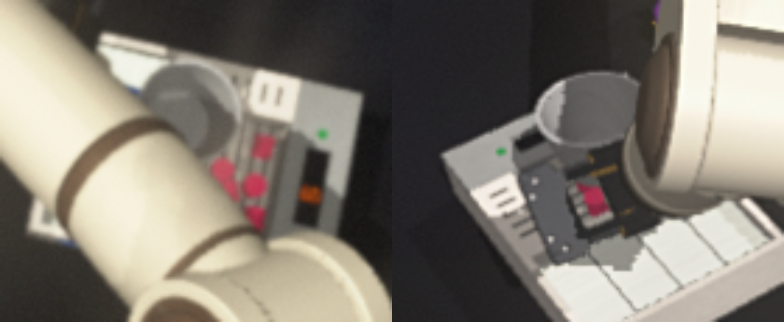

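move_arm([
  [0, 0, 0, 0.0694, 0, 0.0827, 0],
  [0, 0, 0, 0.0694, 0, 0.0827, 0],
  [0, 0, 0, 0.0694, 0, 0.0827, 0],
  [0, 0, 0, 0.0694, 0, 0.0827, 0],
  [0, 0, 0, 0.0694, 0, 0.0827, 0],
  [0, 0, 0, 0.0694, 0, 0.0827, 0],
  [0, 0, 0, 0.0694, 0, 0.0827, 0],
  [0, 0, 0, 0.0694, 0, 0.0827, 0],
  [0, 0, 0, 0.0694, 0, 0.0827, 0],
  [0, 0, 0, 0.0694, 0, 0.0827, 0],
  [0.0006, -0.0237, 0.0041, 0, 0, 0, 0],
  [0.0006, -0.0237, 0.0041, 0, 0, 0, 0],
  [0.0006, -0.0237, 0.0041, 0, 0, 0, 0],
  [0.0006, -0.0237, 0.0041, 0, 0, 0, 0],
  [0.0006, -0.0237, 0.0041, 0, 0, 0, 0],
  [0.0006, -0.0237, 0.0041, 0, 0, 0, 0],
  [0.0006, -0.0237, 0.0041, 0, 0, 0, 0],
  [0.0006, -0.0237, 0.0041, 0, 0, 0, 0],
  [0.0006, -0.0237, 0.0041, 0, 0, 0, 0],
  [0, 0, 0, 0, 0, 0, 0],
])

```text
t: 22.63
eef_pos: [0.5382, 0.1326, 0.1592]
ee_rot: [2.91, 0.2, -1.056]
wrist_force: [-1.4, 0.8, -0.7]
gripper_width: 0.0119
grasp_force: 45.0
```

```bash
python3 - <<'E'
from plan import *
log(); X,Rt=tool(np.array([.4626,.1178,.003]),Rz(HA),.7,0); go(X,R.from_matrix(Rt))
print(get_obs()['joint_positions'].round(2))
E
```

```text
turn(tool) [-0.002 -0.004  0.008] then shift [0.0784 0.0049 0.0918] rows 3.1 pos [0.5397 0.1279 0.0385]
[ 0.1   0.94 -0.64  1.24  0.28  1.77 -1.97]
```

move_arm([
  [0.0123, 0.0008, 0.0144, 0, 0, 0, 0],
  [0.0123, 0.0008, 0.0144, 0, 0, 0, 0],
  [0.0123, 0.0008, 0.0144, 0, 0, 0, 0],
  [0.0123, 0.0008, 0.0144, 0, 0, 0, 0],
  [0.0123, 0.0008, 0.0144, 0, 0, 0, 0],
  [0.0123, 0.0008, 0.0144, 0, 0, 0, 0],
  [0, 0, 0, 0, 0, 0, 0],
  [0, 0, 0, 0, 0, 0, 0],
  [0.0013, 0, 0.0015, 0, 0, 0, 0],
  [0.0013, 0, 0.0015, 0, 0, 0, 0],
  [0, 0, 0, 0, 0, 0, 0],
  [0, 0, 0, 0, 0, 0, 0],
])

```text
t: 23.63
eef_pos: [0.5413, 0.1228, 0.0401]
ee_rot: [2.904, 0.191, -1.057]
wrist_force: [1.0, -0.6, -1.5]
gripper_width: 0.0115
grasp_force: 45.0
```

move_arm([
  [0.0013, 0, 0.0015, 0, 0, 0, 0],
  [0, 0, 0, 0, 0, 0, 0],
  [0, 0, 0, 0, 0, 0, 0],
  [0, 0, 0, 0, 0, 0, 0],
])

```text
t: 23.97
eef_pos: [0.5413, 0.1228, 0.0381]
ee_rot: [2.904, 0.191, -1.057]
wrist_force: [1.3, 0.1, 1.7]
gripper_width: 0.0117
grasp_force: 45.0
```

move_arm([
  [0, 0, 0, 0, 0, 0, 0.015],
  [0, 0, 0, 0, 0, 0, 0.03],
  [0, 0, 0, 0, 0, 0, 0.05],
  [0, 0, 0, 0, 0, 0, 0.05],
  [0, 0, 0, 0, 0, 0, 0.05],
  [0, 0, -0.01, 0, 0, 0, 0.05],
  [0, 0, -0.02, 0, 0, 0, 0.05],
  [0, 0, -0.03, 0, 0, 0, 0.05],
  [0, 0, -0.03, 0, 0, 0, 0.05],
  [-0.02, 0, -0.02, 0, 0, 0, 0.05],
  [-0.02, 0, -0.02, 0, 0, 0, 0.05],
  [-0.02, 0, -0.02, 0, 0, 0, 0.05],
  [-0.02, 0, -0.02, 0, 0, 0, 0.05],
  [0, 0, 0, 0, 0, 0, 0.05],
], force=30)

```text
t: 25.13
eef_pos: [0.5908, 0.1303, 0.2263]
ee_rot: [2.911, 0.192, -1.046]
wrist_force: [0.3, 1.0, 1.6]
gripper_width: 0.0498
grasp_force: 0.0
```

```bash
cat > grips.py <<'E'
from h import *
def grips(f,bx=None):
    hsv=cv2.cvtColor(f['img'],cv2.COLOR_RGB2HSV)
    rng={'yellow':((20,150,90),(32,255,255)),'purple':((130,80,60),(150,255,255)),'blue':((98,150,60),(115,255,255)),'silver':((0,0,110),(179,50,255))}
    for n,(a,b) in rng.items():
        m=cv2.morphologyEx(cv2.inRange(hsv,a,b),cv2.MORPH_CLOSE,np.ones((5,5)))
        k,_,st,ce=cv2.connectedComponentsWithStats(m); lab=_
        for i in range(1,k):
            if not 250<st[i,4]<650: continue
            v,u=np.nonzero(lab==i); P=np.array([at_z(f,p,q,.026) for p,q in zip(u,v)])[:,:2].astype(np.float32)
            r=cv2.minAreaRect(P); 
            if not(.08<max(r[1])<.11 and .02<min(r[1])<.045): continue
            B=cv2.boxPoints(r); L=max([B[1]-B[0],B[2]-B[1]],key=np.linalg.norm)
            print(n,ce[i].round(1),np.round(r[0],4),np.round(r[1],4),'yaw',round(float(np.arctan2(L[1],L[0])%np.pi),3))
E
python3 - <<'E'
from grips import *
log(); f=shot('top','t7.png'); grips(f); print(get_obs()['eef_pos'],get_obs()['joint_positions'].round(2)); go([.58,.13,.2],down(HA))
E
```

```text
yellow [214.8 156.7] [0.6345 0.272 ] [0.0939 0.0322] yaw 1.468
purple [184.8 228.3] [0.4288 0.3565] [0.0944 0.03  ] yaw 1.415
silver [176.8 186.3] [0.549  0.3814] [0.0274 0.0903] yaw 1.66
silver [ 76.4 308.9] [0.1978 0.6716] [0.0805 0.0274] yaw 0.004
[0.59042043 0.12990907 0.22355558] [ 0.06  0.96 -0.62  1.01  0.28  1.95 -1.93]
turn(tool) [-0.001  0.692  0.001] then shift [-0.0103 -0.0014  0.0236] rows 0.8 pos [0.58 0.13 0.2 ]
```

View pics/t7.png

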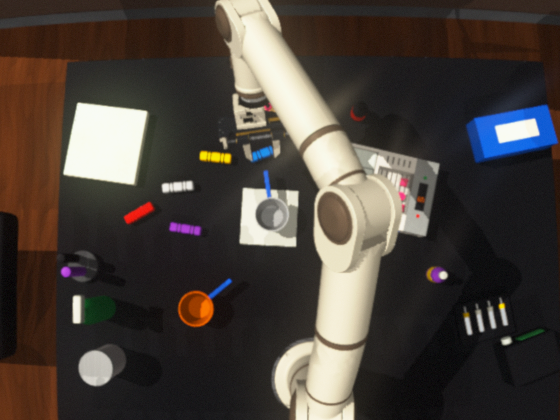

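move_arm([
  [-0.01, 0, -0.01, 0, 0.099, 0, 0.06],
  [0, 0, 0, 0, 0.099, 0, 0.06],
  [0, 0, 0, 0, 0.099, 0, 0.06],
  [0, 0, 0, 0, 0.099, 0, 0.06],
  [0, 0, 0, 0, 0.099, 0, 0.06],
  [0, 0, 0, 0, 0.099, 0, 0.06],
  [0, 0, 0, 0, 0.098, 0, 0.06],
  [0, 0, 0, 0, 0, -0.12, 0.06],
  [0, 0, 0, 0, 0, -0.12, 0.06],
  [0, 0, 0, 0, 0, -0.12, 0.06],
  [0, 0, 0, 0, 0, -0.12, 0.06],
  [0, 0, 0, 0, 0, -0.12, 0.06],
  [0, 0, 0, 0, 0, -0.12, 0.06],
  [0, 0, 0, 0, 0, -0.12, 0.06],
  [0, 0, 0, 0, 0, -0.12, 0.06],
  [0, 0, 0, 0, 0, -0.12, 0.06],
  [0, 0, 0, 0, 0, -0.12, 0.06],
  [0, 0, 0, 0, 0, 0, 0.06],
])

```text
t: 26.68
eef_pos: [0.5873, 0.1286, 0.2326]
ee_rot: [-2.463, -1.943, 0.011]
wrist_force: [0.0, -0.1, -0.5]
gripper_width: 0.0604
grasp_force: 0.0
```

```bash
python3 - <<'E'
from grips import *
log(); f=shot('scene'); print(get_obs()['joint_positions'].round(2))
hsv=cv2.cvtColor(f['img'],cv2.COLOR_RGB2HSV); m=cv2.inRange(hsv,(98,150,60),(115,255,255)); v,u=np.nonzero(m[270:305,225:280]); print(len(u), at_z(f,u.mean()+225,v.mean()+270,.018))
go([.646,.1306,.10],down(1.92))
E
```

```text
[ 0.44  0.57 -0.99  1.65  0.5   1.21 -0.9 ]
507 [0.6442804 0.1321299 0.018    ]
turn(tool) [-0.008  0.    -0.591] then shift [-0.0183  0.0558  0.1326] rows 4.4 pos [0.646  0.1306 0.1   ]
```

Blue grip is unmoved. I move above it.

move_arm([
  [0, 0, 0, 0, 0, -0.118, 0.06],
  [0, 0, 0, 0, 0, -0.118, 0.06],
  [0, 0, 0, 0, 0, -0.118, 0.06],
  [0, 0, 0, 0, 0, -0.118, 0.06],
  [0, 0, 0, 0, 0, -0.119, 0.06],
  [-0.0046, 0.014, 0.033, 0, 0, 0, 0.06],
  [-0.0046, 0.014, 0.033, 0, 0, 0, 0.06],
  [-0.0046, 0.014, 0.033, 0, 0, 0, 0.06],
  [-0.0045, 0.0138, 0.033, 0, 0, 0, 0.06],
  [0, 0, 0, 0, 0, 0, 0.06],
  [0, 0, 0, 0, 0, 0, 0.06],
])

```text
t: 27.65
eef_pos: [0.6438, 0.1304, 0.0985]
ee_rot: [-1.798, -2.566, 0.013]
wrist_force: [-0.2, 1.5, 1.2]
gripper_width: 0.0604
grasp_force: 0.0
```

```bash
python3 - <<'E'
from grips import *
log(); go([.646,.1306,.016],down(1.92))
E
```

```text
turn(tool) [-0.012 -0.003 -0.001] then shift [-0.0006  0.0021  0.0825] rows 2.8 pos [0.646  0.1306 0.016 ]
```

move_arm([
  [0, 0.001, 0.03, 0, 0, 0, 0.06],
  [0, 0, 0.03, 0, 0, 0, 0.06],
  [0, 0, 0.016, 0, 0, 0, 0.06],
  [0, 0, 0.0065, 0, 0, 0, 0.06],
  [0, 0, 0, 0, 0, 0, 0.06],
  [0, 0, 0, 0, 0, 0, 0.0],
  [0, 0, 0, 0, 0, 0, 0.0],
  [0, 0, 0, 0, 0, 0, 0.0],
  [0, 0, 0, 0, 0, 0, 0.0],
  [0, 0, 0, 0, 0, 0, 0.0],
  [0, 0, 0, 0, 0, 0, 0.0],
], force=25)

```text
t: 28.57
eef_pos: [0.646, 0.131, 0.0189]
ee_rot: [-1.797, -2.572, 0.007]
wrist_force: [-0.9, -0.1, 2.6]
gripper_width: 0.0261
grasp_force: 25.0
```

```bash
cat >> h.py <<'E'
TY=YAW+np.pi/2
def tray(i,z): return [*dw([.072,.024,-.024,-.072][i],.083),z]
E
python3 - <<'E'
from h import *
log(); o=get_obs(); print(o['eef_pos'],o['gripper_width'],o['grasp_force'])
go(tray(0,.17),down(TY)); print('horizontal only: same with z=now+.15')
E
```

```text
[0.64599303 0.13097102 0.01888213] 0.026101641184363082 25.014231204986572
turn(tool) [-0.006  0.001  0.585] then shift [-0.2595  0.0426 -0.1511] rows 8.6 pos [ 0.6274 -0.1313  0.17  ]
horizontal only: same with z=now+.15
```

move_arm([
  [0, 0, -0.015, 0, 0, 0, 0],
  [0, 0, -0.03, 0, 0, 0, 0],
  [0, 0, -0.035, 0, 0, 0, 0],
  [0, 0, -0.035, 0, 0, 0, 0],
  [0, 0, -0.035, 0, 0, 0.117, 0],
  [0, 0, 0, 0, 0, 0.117, 0],
  [0, 0, 0, 0, 0, 0.117, 0],
  [0, 0, 0, 0, 0, 0.117, 0],
  [0, 0, 0, 0, 0, 0.117, 0],
  [-0.026, 0.0043, 0, 0, 0, 0, 0],
  [-0.026, 0.0043, 0, 0, 0, 0, 0],
  [-0.026, 0.0043, 0, 0, 0, 0, 0],
  [-0.026, 0.0043, 0, 0, 0, 0, 0],
  [-0.026, 0.0043, 0, 0, 0, 0, 0],
  [-0.026, 0.0043, 0, 0, 0, 0, 0],
  [-0.026, 0.0043, 0, 0, 0, 0, 0],
  [-0.026, 0.0043, 0, 0, 0, 0, 0],
  [-0.026, 0.0043, 0, 0, 0, 0, 0],
  [-0.0255, 0.0039, 0, 0, 0, 0, 0],
])

```text
t: 30.15
eef_pos: [0.6279, -0.1323, 0.1699]
ee_rot: [-2.462, -1.946, 0.009]
wrist_force: [-0.0, -0.2, -1.1]
gripper_width: 0.0252
grasp_force: 25.0
```

move_arm([
  [0, 0, 0.02, 0, 0, 0, 0],
  [0, 0, 0.02, 0, 0, 0, 0],
  [0, 0, 0.01, 0, 0, 0, 0],
  [0, 0, 0, 0, 0, 0, 0],
  [0, 0, 0, 0, 0, 0, 0],
])

```text
t: 30.57
eef_pos: [0.6277, -0.1303, 0.1191]
ee_rot: [-2.461, -1.947, 0.009]
wrist_force: [-0.9, 0.6, -0.1]
gripper_width: 0.0259
grasp_force: 25.0
```

```bash
python3 - <<'E'
from h import *
log(); o=get_obs(); print(o['gripper_width'],o['grasp_force'],o['joint_positions'].round(2))
go(tray(0,.065),down(TY))
f=shot('scene'); cv2.imwrite('pics/s8.png',cv2.resize(f['img'][120:270,90:290,::-1],None,fx=4,fy=4,interpolation=cv2.INTER_CUBIC))
E
```

```text
0.025944004442426213 24.99789208173752 [ 0.75  0.74 -0.87  1.64  0.63  1.07 -0.54]
turn(tool) [-0.007  0.002  0.001] then shift [-0.001  -0.0001  0.0541] rows 1.8 pos [ 0.6274 -0.1313  0.065 ]
```

View pics/s8.png

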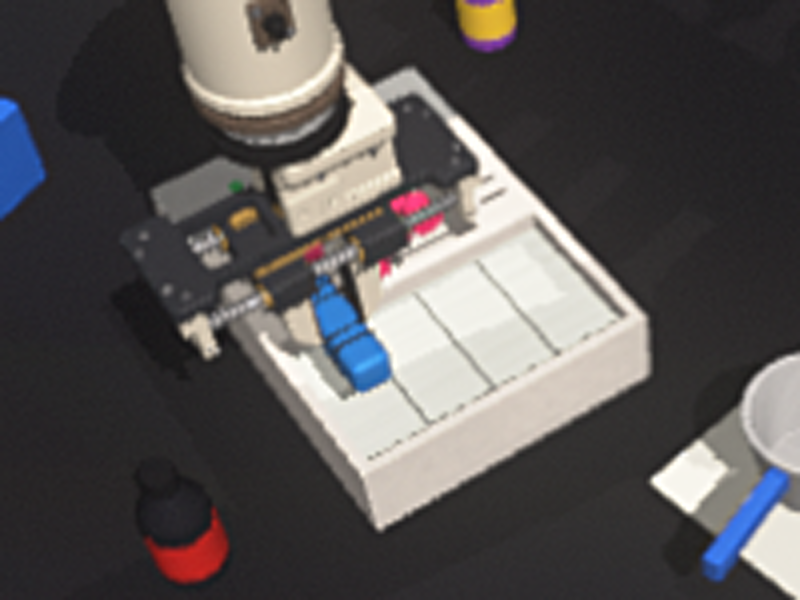

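move_arm([
  [0, 0, 0.02, 0, 0, 0, 0],
  [0, 0, 0.02, 0, 0, 0, 0],
  [0, 0, 0.01, 0, 0, 0, 0],
  [0, 0, 0.0035, 0, 0, 0, 0],
  [0, 0, 0.0015, 0, 0, 0, 0],
  [0, 0, 0, 0, 0, 0, 0],
  [0, 0, 0, 0, 0, 0, 0],
])

```text
t: 31.2
eef_pos: [0.6284, -0.1311, 0.065]
ee_rot: [-2.463, -1.947, 0.007]
wrist_force: [0.1, 0.3, -1.1]
gripper_width: 0.0259
grasp_force: 25.0
```

move_arm([
  [0, 0, 0.0012, 0, 0, 0, 0],
  [0, 0, 0, 0, 0, 0, 0],
  [0, 0, 0, 0, 0, 0, 0.034],
  [0, 0, 0, 0, 0, 0, 0.034],
  [0, 0, 0, 0, 0, 0, 0.034],
  [0, 0, -0.01, 0, 0, 0, 0.034],
  [0, 0, -0.03, 0, 0, 0, 0.06],
  [0, 0, -0.03, 0, 0, 0, 0.06],
  [0, 0, -0.03, 0, 0, 0, 0.06],
  [0, 0, -0.01, 0, 0, 0, 0.06],
  [0, 0, 0, 0, 0, 0, 0.06],
])

```text
t: 32.12
eef_pos: [0.6306, -0.1309, 0.1769]
ee_rot: [2.463, 1.947, -0.003]
wrist_force: [1.0, -0.0, 0.2]
gripper_width: 0.0588
grasp_force: 0.0
```

```bash
cat >> grips.py <<'E'
def dryergrips(g):  # depth-based heights in tray, local frame
    Rm=np.array([[np.cos(YAW),-np.sin(YAW)],[np.sin(YAW),np.cos(YAW)]])
    hsv=cv2.cvtColor(g['img'],cv2.COLOR_RGB2HSV)
    for n,(a,b) in {'yellow':((20,150,90),(32,255,255)),'purple':((130,80,60),(150,255,255)),'blue':((98,150,60),(115,255,255))}.items():
        v,u=np.nonzero(cv2.inRange(hsv,a,b)); P=np.array([at_d(g,p,q) for p,q in zip(u,v)]); L=(P[:,:2]-DC)@Rm
        k=(abs(L[:,0])<.1)&(L[:,1]>.02)&(L[:,1]<.145)
        if k.sum()>50: t=k&(P[:,2]>.062); print(n,k.sum(),'top xy',L[t].mean(0).round(4),'span y',np.ptp(L[t][:,1]).round(3),'z95',np.percentile(P[k][:,2],[50,95]).round(4))
E
python3 - <<'E'
from grips import *
log(); f=shot('top'); grips(f); g=shot('scene'); dryergrips(g)
go([.6345,.272,.12],down(1.468))
E
```

```text
yellow [214.8 156.7] [0.6344 0.272 ] [0.094  0.0319] yaw 1.459
purple [184.8 228.3] [0.4289 0.3567] [0.0948 0.03  ] yaw 1.415
silver [176.8 186.3] [0.549  0.3814] [0.0274 0.0903] yaw 1.66
silver [ 76.4 308.9] [0.1978 0.6716] [0.0805 0.0274] yaw 0.004
blue 277 top xy [0.0729 0.0887] span y 0.088 z95 [0.0699 0.073 ]
turn(tool) [-0.006  0.003 -0.131] then shift [ 0.402  -0.0348  0.0525] rows 13.4 pos [0.6345 0.272  0.12  ]
```

move_arm([
  [0, 0, 0, 0, 0, -0.066, 0.06],
  [0.02, -0.0017, 0, 0, 0, -0.066, 0.06],
  [0.0294, -0.0025, 0, 0, 0, 0, 0.06],
  [0.0294, -0.0025, 0, 0, 0, 0, 0.06],
  [0.0294, -0.0025, 0, 0, 0, 0, 0.06],
  [0.0294, -0.0025, 0, 0, 0, 0, 0.06],
  [0.0294, -0.0025, 0, 0, 0, 0, 0.06],
  [0.0294, -0.0025, 0, 0, 0, 0, 0.06],
  [0.0294, -0.0025, 0, 0, 0, 0, 0.06],
  [0.0294, -0.0025, 0, 0, 0, 0, 0.06],
  [0.0294, -0.0025, 0, 0, 0, 0, 0.06],
  [0.0294, -0.0025, 0, 0, 0, 0, 0.06],
  [0.0294, -0.0025, 0.02, 0, 0, 0, 0.06],
  [0.0294, -0.0025, 0.03, 0, 0, 0, 0.06],
  [0.0294, -0.0025, 0.03, 0, 0, 0, 0.06],
  [0, 0, 0, 0, 0, 0, 0.06],
  [0, 0, 0, 0, 0, 0, 0.06],
  [0, 0, 0, 0, 0, 0, 0.06],
])

```text
t: 33.72
eef_pos: [0.6348, 0.271, 0.0907]
ee_rot: [-2.328, -2.104, 0.014]
wrist_force: [0.9, -0.3, -0.6]
gripper_width: 0.06
grasp_force: 0.0
```

```bash
python3 - <<'E'
from grips import *
log(); go([.6345,.272,.017],down(1.463)); print(get_obs()['joint_positions'].round(2))
E
```

```text
turn(tool) [-0.009  0.004  0.007] then shift [ 0.001  -0.0004  0.0737] rows 2.5 pos [0.6345 0.272  0.017 ]
[ 0.1   0.86 -0.86  1.52  0.69  1.1  -1.02]
```

move_arm([
  [0.001, 0, 0.03, 0, 0, 0, 0.06],
  [0, 0, 0.025, 0, 0, 0, 0.06],
  [0, 0, 0.013, 0, 0, 0, 0.06],
  [0, 0, 0.0055, 0, 0, 0, 0.06],
  [0, 0, 0, 0, 0, 0, 0.06],
  [0, 0, 0, 0, 0, 0, 0.0],
  [0, 0, 0, 0, 0, 0, 0.0],
  [0, 0, 0, 0, 0, 0, 0.0],
  [0, 0, 0, 0, 0, 0, 0.0],
  [0, 0, 0, 0, 0, 0, 0.0],
  [0, 0, 0, 0, 0, 0, 0.0],
], force=25)

```text
t: 34.63
eef_pos: [0.6354, 0.2728, 0.0197]
ee_rot: [-2.329, -2.104, 0.008]
wrist_force: [-0.2, 0.3, 1.5]
gripper_width: 0.0257
grasp_force: 25.0
```

```bash
python3 - <<'E'
from h import *
log(); go(tray(1,.155),down(TY))
E
```

```text
turn(tool) [-0.006  0.002  0.132] then shift [-0.395   0.0378 -0.1353] rows 13.2 pos [ 0.5807 -0.1202  0.155 ]
```

move_arm([
  [0, 0, -0.015, 0, 0, 0, 0],
  [0, 0, -0.03, 0, 0, 0, 0],
  [0, 0, -0.03, 0, 0, 0.066, 0],
  [0, 0, -0.03, 0, 0, 0.066, 0],
  [-0.0282, 0.0027, -0.03, 0, 0, 0, 0],
  [-0.0282, 0.0027, 0, 0, 0, 0, 0],
  [-0.0282, 0.0027, 0, 0, 0, 0, 0],
  [-0.0282, 0.0027, 0, 0, 0, 0, 0],
  [-0.0282, 0.0027, 0, 0, 0, 0, 0],
  [-0.0282, 0.0027, 0, 0, 0, 0, 0],
  [-0.0282, 0.0027, 0, 0, 0, 0, 0],
  [-0.0282, 0.0027, 0, 0, 0, 0, 0],
  [-0.0282, 0.0027, 0, 0, 0, 0, 0],
  [-0.0282, 0.0027, 0, 0, 0, 0, 0],
  [-0.0282, 0.0027, 0, 0, 0, 0, 0],
  [-0.0282, 0.0027, 0, 0, 0, 0, 0],
  [-0.0282, 0.0027, 0, 0, 0, 0, 0],
  [-0.0282, 0.0027, 0.02, 0, 0, 0, 0],
  [0, 0, 0.02, 0, 0, 0, 0],
  [0, 0, 0, 0, 0, 0, 0],
])

```text
t: 36.3
eef_pos: [0.5783, -0.1233, 0.1122]
ee_rot: [-2.465, -1.938, 0.017]
wrist_force: [-0.7, 0.3, -1.4]
gripper_width: 0.0254
grasp_force: 25.0
```

```bash
python3 - <<'E'
from h import *
log(); go(tray(1,.066),down(TY)); print(get_obs()['gripper_width'])
E
```

```text
turn(tool) [-0.011  0.004 -0.004] then shift [0.0035 0.0016 0.0462] rows 1.5 pos [ 0.5807 -0.1202  0.066 ]
0.02542082511338284
```

move_arm([
  [0.001, 0.001, 0.015, 0, 0, 0, 0],
  [0, 0, 0.015, 0, 0, 0, 0],
  [0, 0, 0.012, 0, 0, 0, 0],
  [0, 0, 0.004, 0, 0, 0, 0],
  [0, 0, 0.0015, 0, 0, 0, 0],
  [0, 0, 0, 0, 0, 0, 0],
  [0, 0, 0, 0, 0, 0, 0],
])

```text
t: 36.88
eef_pos: [0.5827, -0.1189, 0.0679]
ee_rot: [-2.462, -1.947, 0.008]
wrist_force: [0.5, 0.5, -0.4]
gripper_width: 0.0256
grasp_force: 25.0
```

move_arm([
  [0, 0, 0.002, 0, 0, 0, 0],
  [0, 0, 0.0015, 0, 0, 0, 0],
  [0, 0, 0, 0, 0, 0, 0],
  [0, 0, 0, 0, 0, 0, 0.033],
  [0, 0, 0, 0, 0, 0, 0.033],
  [0, 0, 0, 0, 0, 0, 0.033],
  [0, 0, -0.01, 0, 0, 0, 0.033],
  [0, 0, -0.03, 0, 0, 0, 0.06],
  [0, 0, -0.03, 0, 0, 0, 0.06],
  [0, 0, -0.03, 0, 0, 0, 0.06],
  [0, 0, -0.01, 0, 0, 0, 0.06],
  [0, 0, 0, 0, 0, 0, 0.06],
])

```text
t: 37.88
eef_pos: [0.5853, -0.1192, 0.1779]
ee_rot: [2.463, 1.947, -0.003]
wrist_force: [0.2, -0.5, 0.1]
gripper_width: 0.0583
grasp_force: 0.0
```

```bash
python3 - <<'E'
from grips import *
log(); f=shot('top'); grips(f); g=shot('scene'); dryergrips(g)
go([.549,.3814,.12],down(1.66))
E
```

```text
purple [184.8 228.3] [0.4288 0.3565] [0.0953 0.03  ] yaw 1.415
silver [176.7 186.3] [0.549  0.3814] [0.0274 0.0903] yaw 1.66
silver [ 76.4 308.9] [0.1978 0.6716] [0.0805 0.0274] yaw 0.005
yellow 276 top xy [0.0262 0.0872] span y 0.088 z95 [0.0697 0.0732]
blue 280 top xy [0.0729 0.0884] span y 0.088 z95 [0.07  0.073]
turn(tool) [-0.006  0.002 -0.323] then shift [0.5021 0.0111 0.0539] rows 16.7 pos [0.549  0.3814 0.12  ]
```

move_arm([
  [0, 0, 0, 0, 0, -0.1077, 0.06],
  [0, 0, 0, 0, 0, -0.1077, 0.06],
  [0, 0, 0, 0, 0, -0.1077, 0.06],
  [0.033, 0.0007, 0, 0, 0, 0, 0.06],
  [0.033, 0.0007, 0, 0, 0, 0, 0.06],
  [0.033, 0.0007, 0, 0, 0, 0, 0.06],
  [0.033, 0.0007, 0, 0, 0, 0, 0.06],
  [0.033, 0.0007, 0, 0, 0, 0, 0.06],
  [0.033, 0.0007, 0, 0, 0, 0, 0.06],
  [0.033, 0.0007, 0, 0, 0, 0, 0.06],
  [0.033, 0.0007, 0, 0, 0, 0, 0.06],
  [0.033, 0.0007, 0, 0, 0, 0, 0.06],
  [0.033, 0.0007, 0, 0, 0, 0, 0.06],
  [0.033, 0.0007, 0, 0, 0, 0, 0.06],
  [0.033, 0.0007, 0.02, 0, 0, 0, 0.06],
  [0.033, 0.0007, 0.03, 0, 0, 0, 0.06],
  [0.033, 0.0007, 0.03, 0, 0, 0, 0.06],
  [0.033, 0.0007, 0, 0, 0, 0, 0.06],
  [0, 0, 0, 0, 0, 0, 0.06],
  [0, 0, 0, 0, 0, 0, 0.06],
  [0, 0, 0, 0, 0, 0, 0.06],
])

```text
invalid input at $.steps: expected 1 to 20 rows
```

```bash
python3 - <<'E'
from grips import *
log(); go([.549,.3814,.017],down(1.66)); print(get_obs()['joint_positions'].round(2))
E
```

```text
turn(tool) [-0.006  0.002 -0.323] then shift [0.5021 0.0111 0.1569] rows 16.7 pos [0.549  0.3814 0.017 ]
[ 0.83  0.61 -0.94  1.73  0.55  1.1  -0.52]
```

move_arm([
  [0, 0, 0, 0, 0, -0.1077, 0.06],
  [0, 0, 0, 0, 0, -0.1077, 0.06],
  [0, 0, 0, 0, 0, -0.1077, 0.06],
  [0.033, 0.0007, 0, 0, 0, 0, 0.06],
  [0.033, 0.0007, 0, 0, 0, 0, 0.06],
  [0.033, 0.0007, 0, 0, 0, 0, 0.06],
  [0.033, 0.0007, 0, 0, 0, 0, 0.06],
  [0.033, 0.0007, 0, 0, 0, 0, 0.06],
  [0.033, 0.0007, 0, 0, 0, 0, 0.06],
  [0.033, 0.0007, 0, 0, 0, 0, 0.06],
  [0.033, 0.0007, 0, 0, 0, 0, 0.06],
  [0.033, 0.0007, 0, 0, 0, 0, 0.06],
  [0.033, 0.0007, 0, 0, 0, 0, 0.06],
  [0.033, 0.0007, 0, 0, 0, 0, 0.06],
  [0.033, 0.0007, 0.02, 0, 0, 0, 0.06],
  [0.033, 0.0007, 0.03, 0, 0, 0, 0.06],
  [0.033, 0.0007, 0.03, 0, 0, 0, 0.06],
  [0.007, 0.0007, 0, 0, 0, 0, 0.06],
  [0, 0, 0, 0, 0, 0, 0.06],
  [0, 0, 0, 0, 0, 0, 0.06],
])

```text
t: 39.65
eef_pos: [0.5503, 0.3439, 0.0962]
ee_rot: [-2.115, -2.317, 0.012]
wrist_force: [1.2, -1.0, 0.2]
gripper_width: 0.0601
grasp_force: 0.0
```

```bash
python3 - <<'E'
from grips import *
log(); go([.549,.3814,.017],down(1.66)); print(get_obs()['joint_positions'].round(2))
E
```

```text
turn(tool) [-0.009  0.002  0.002] then shift [0.0374 0.0021 0.0792] rows 2.6 pos [0.549  0.3814 0.017 ]
[ 0.    0.81 -0.9   1.63  0.7   1.07 -1.02]
```

move_arm([
  [0.019, 0.001, 0, 0, 0, 0, 0.06],
  [0.0185, 0.001, 0, 0, 0, 0, 0.06],
  [0, 0, 0.025, 0, 0, 0, 0.06],
  [0, 0, 0.03, 0, 0, 0, 0.06],
  [0, 0, 0.018, 0, 0, 0, 0.06],
  [0, 0, 0.006, 0, 0, 0, 0.06],
  [0, 0, 0, 0, 0, 0, 0.06],
  [0, 0, 0, 0, 0, 0, 0.0],
  [0, 0, 0, 0, 0, 0, 0.0],
  [0, 0, 0, 0, 0, 0, 0.0],
  [0, 0, 0, 0, 0, 0, 0.0],
  [0, 0, 0, 0, 0, 0, 0.0],
  [0, 0, 0, 0, 0, 0, 0.0],
], force=25)

```text
t: 40.73
eef_pos: [0.5495, 0.382, 0.0192]
ee_rot: [-2.117, -2.316, 0.007]
wrist_force: [-0.6, -1.3, 2.5]
gripper_width: 0.0255
grasp_force: 25.0
```

```bash
python3 - <<'E'
from h import *
log(); go(tray(2,.155),down(TY))
E
```

```text
turn(tool) [-0.006  0.001  0.323] then shift [-0.4814  0.0986 -0.1358] rows 16.0 pos [ 0.534  -0.1091  0.155 ]
```

move_arm([
  [0, 0, -0.015, 0, 0, 0, 0],
  [0, 0, -0.04, 0, 0, 0.1077, 0],
  [0, 0, -0.04, 0, 0, 0.1077, 0],
  [0, 0, -0.04, 0, 0, 0.1077, 0],
  [-0.0301, 0.0062, 0, 0, 0, 0, 0],
  [-0.0301, 0.0062, 0, 0, 0, 0, 0],
  [-0.0301, 0.0062, 0, 0, 0, 0, 0],
  [-0.0301, 0.0062, 0, 0, 0, 0, 0],
  [-0.0301, 0.0062, 0, 0, 0, 0, 0],
  [-0.0301, 0.0062, 0, 0, 0, 0, 0],
  [-0.0301, 0.0062, 0, 0, 0, 0, 0],
  [-0.0301, 0.0062, 0, 0, 0, 0, 0],
  [-0.0301, 0.0062, 0, 0, 0, 0, 0],
  [-0.0301, 0.0062, 0, 0, 0, 0, 0],
  [-0.0301, 0.0062, 0, 0, 0, 0, 0],
  [-0.0301, 0.0062, 0, 0, 0, 0, 0],
  [-0.0301, 0.0062, 0, 0, 0, 0, 0],
  [-0.0301, 0.0062, 0, 0, 0, 0, 0],
  [-0.0301, 0.0062, 0, 0, 0, 0, 0],
  [-0.0301, 0.0062, 0, 0, 0, 0, 0],
])

```text
t: 42.4
eef_pos: [0.5351, -0.1109, 0.1553]
ee_rot: [-2.463, -1.947, 0.009]
wrist_force: [0.1, -0.7, 0.0]
gripper_width: 0.0252
grasp_force: 25.0
```

move_arm([
  [0, 0, 0.02, 0, 0, 0, 0],
  [0, 0, 0.02, 0, 0, 0, 0],
  [0, 0, 0, 0, 0, 0, 0],
  [0, 0, 0, 0, 0, 0, 0],
  [0, 0, 0, 0, 0, 0, 0],
])

```text
t: 42.82
eef_pos: [0.5357, -0.1087, 0.1155]
ee_rot: [-2.462, -1.948, 0.008]
wrist_force: [0.8, 0.8, -1.8]
gripper_width: 0.0256
grasp_force: 25.0
```

```bash
python3 - <<'E'
from h import *
log(); go(tray(2,.0635),down(TY)); print(get_obs()['gripper_width'])
E
```

```text
turn(tool) [-0.005  0.002  0.002] then shift [-0.0008 -0.0016  0.052 ] rows 1.7 pos [ 0.534  -0.1091  0.0635]
0.02559664804591493
```

move_arm([
  [-0.001, -0.0016, 0.015, 0, 0, 0, 0],
  [0, 0, 0.02, 0, 0, 0, 0],
  [0, 0, 0.011, 0, 0, 0, 0],
  [0, 0, 0.004, 0, 0, 0, 0],
  [0, 0, 0.0015, 0, 0, 0, 0],
  [0, 0, 0, 0, 0, 0, 0],
  [0, 0, 0, 0, 0, 0, 0],
])

```text
t: 43.4
eef_pos: [0.5338, -0.11, 0.0637]
ee_rot: [-2.463, -1.947, 0.008]
wrist_force: [0.0, 0.1, 0.0]
gripper_width: 0.0259
grasp_force: 25.0
```

move_arm([
  [0, 0, 0.0005, 0, 0, 0, 0],
  [0, 0, 0, 0, 0, 0, 0.033],
  [0, 0, 0, 0, 0, 0, 0.033],
  [0, 0, 0, 0, 0, 0, 0.033],
  [0, 0, -0.01, 0, 0, 0, 0.033],
  [0, 0, -0.03, 0, 0, 0, 0.06],
  [0, 0, -0.03, 0, 0, 0, 0.06],
  [0, 0, -0.03, 0, 0, 0, 0.06],
  [0, 0, -0.01, 0, 0, 0, 0.06],
  [0, 0, 0, 0, 0, 0, 0.06],
])

```text
t: 44.23
eef_pos: [0.5358, -0.1102, 0.1757]
ee_rot: [2.464, 1.946, -0.004]
wrist_force: [-0.4, 0.7, 0.5]
gripper_width: 0.0585
grasp_force: 0.0
```

```bash
python3 - <<'E'
from grips import *
log(); f=shot('top'); grips(f); g=shot('scene'); dryergrips(g)
go([.4288,.3565,.12],down(1.415))
E
```

```text
purple [184.7 228.3] [0.4289 0.3567] [0.0948 0.03  ] yaw 1.415
silver [ 76.4 308.8] [0.1978 0.6716] [0.0805 0.0274] yaw 0.005
yellow 265 top xy [0.0253 0.0775] span y 0.087 z95 [0.07   0.0729]
blue 279 top xy [0.0729 0.0885] span y 0.088 z95 [0.0701 0.0733]
turn(tool) [-0.006  0.003 -0.078] then shift [ 0.4452 -0.1757  0.0521] rows 14.8 pos [0.4288 0.3565 0.12  ]
```

move_arm([
  [0, 0, 0, 0, 0, -0.078, 0.06],
  [0.0297, -0.0117, 0, 0, 0, 0, 0.06],
  [0.0297, -0.0117, 0, 0, 0, 0, 0.06],
  [0.0297, -0.0117, 0, 0, 0, 0, 0.06],
  [0.0297, -0.0117, 0, 0, 0, 0, 0.06],
  [0.0297, -0.0117, 0, 0, 0, 0, 0.06],
  [0.0297, -0.0117, 0, 0, 0, 0, 0.06],
  [0.0297, -0.0117, 0, 0, 0, 0, 0.06],
  [0.0297, -0.0117, 0, 0, 0, 0, 0.06],
  [0.0297, -0.0117, 0, 0, 0, 0, 0.06],
  [0.0297, -0.0117, 0, 0, 0, 0, 0.06],
  [0.0297, -0.0117, 0, 0, 0, 0, 0.06],
  [0.0297, -0.0117, 0, 0, 0, 0, 0.06],
  [0.0297, -0.0117, 0.02, 0, 0, 0, 0.06],
  [0.0297, -0.0117, 0.03, 0, 0, 0, 0.06],
  [0.0297, -0.0117, 0.03, 0, 0, 0, 0.06],
  [0, 0, 0, 0, 0, 0, 0.06],
  [0, 0, 0, 0, 0, 0, 0.06],
  [0, 0, 0, 0, 0, 0, 0.06],
])

```text
t: 45.92
eef_pos: [0.4283, 0.3532, 0.0938]
ee_rot: [-2.383, -2.041, 0.014]
wrist_force: [0.9, 0.3, 1.0]
gripper_width: 0.0599
grasp_force: 0.0
```

```bash
python3 - <<'E'
from grips import *
log(); go([.4288,.3565,.017],down(1.415)); print(get_obs()['joint_positions'].round(2))
E
```

```text
turn(tool) [-0.009  0.005  0.001] then shift [ 0.0033 -0.0001  0.0768] rows 2.6 pos [0.4288 0.3565 0.017 ]
[-0.06  0.66 -0.9   1.88  0.63  0.93 -1.41]
```

move_arm([
  [0.002, 0, 0.025, 0, 0, 0, 0.06],
  [0, 0, 0.03, 0, 0, 0, 0.06],
  [0, 0, 0.016, 0, 0, 0, 0.06],
  [0, 0, 0.006, 0, 0, 0, 0.06],
  [0, 0, 0, 0, 0, 0, 0.06],
  [0, 0, 0, 0, 0, 0, 0.0],
  [0, 0, 0, 0, 0, 0, 0.0],
  [0, 0, 0, 0, 0, 0, 0.0],
  [0, 0, 0, 0, 0, 0, 0.0],
  [0, 0, 0, 0, 0, 0, 0.0],
  [0, 0, 0, 0, 0, 0, 0.0],
], force=25)

```text
t: 46.83
eef_pos: [0.4294, 0.3561, 0.0188]
ee_rot: [-2.385, -2.04, 0.008]
wrist_force: [-1.3, -0.2, 2.7]
gripper_width: 0.0259
grasp_force: 25.0
```

```bash
python3 - <<'E'
from h import *
log(); go(tray(3,.155),down(TY))
E
```

```text
turn(tool) [-0.006  0.002  0.078] then shift [-0.4284  0.1615 -0.1362] rows 14.3 pos [ 0.4873 -0.098   0.155 ]
```

move_arm([
  [0, 0, -0.015, 0, 0, 0, 0],
  [0, 0, -0.04, 0, 0, 0.078, 0],
  [0, 0, -0.04, 0, 0, 0, 0],
  [0, 0, -0.04, 0, 0, 0, 0],
  [-0.0286, 0.0108, 0, 0, 0, 0, 0],
  [-0.0286, 0.0108, 0, 0, 0, 0, 0],
  [-0.0286, 0.0108, 0, 0, 0, 0, 0],
  [-0.0286, 0.0108, 0, 0, 0, 0, 0],
  [-0.0286, 0.0108, 0, 0, 0, 0, 0],
  [-0.0286, 0.0108, 0, 0, 0, 0, 0],
  [-0.0286, 0.0108, 0, 0, 0, 0, 0],
  [-0.0286, 0.0108, 0, 0, 0, 0, 0],
  [-0.0286, 0.0108, 0, 0, 0, 0, 0],
  [-0.0286, 0.0108, 0, 0, 0, 0, 0],
  [-0.0286, 0.0108, 0, 0, 0, 0, 0],
  [-0.0286, 0.0108, 0, 0, 0, 0, 0],
  [-0.0286, 0.0108, 0, 0, 0, 0, 0],
  [-0.0286, 0.0108, 0, 0, 0, 0, 0],
  [-0.0286, 0.0108, 0, 0, 0, 0, 0],
])

```text
t: 48.42
eef_pos: [0.4883, -0.1001, 0.1544]
ee_rot: [-2.463, -1.947, 0.009]
wrist_force: [0.9, 0.7, -1.2]
gripper_width: 0.0255
grasp_force: 25.0
```

move_arm([
  [0, 0, 0.02, 0, 0, 0, 0],
  [0, 0, 0.02, 0, 0, 0, 0],
  [0, 0, 0, 0, 0, 0, 0],
  [0, 0, 0, 0, 0, 0, 0],
  [0, 0, 0, 0, 0, 0, 0],
])

```text
t: 48.83
eef_pos: [0.4887, -0.098, 0.1146]
ee_rot: [-2.461, -1.948, 0.008]
wrist_force: [-0.7, 0.6, -0.0]
gripper_width: 0.0258
grasp_force: 25.0
```

```bash
python3 - <<'E'
from grips import *
log(); go(tray(3,.0632),down(TY)); print(get_obs()['gripper_width']); dryergrips(shot('scene'))
E
```

```text
turn(tool) [-0.005  0.002  0.002] then shift [-0.0003 -0.0014  0.0514] rows 1.7 pos [ 0.4873 -0.098   0.0632]
0.02579126512211252
yellow 273 top xy [0.0257 0.0773] span y 0.086 z95 [0.0702 0.073 ]
purple 245 top xy [-0.0701  0.1053] span y 0.07 z95 [0.1214 0.1251]
blue 279 top xy [0.073  0.0884] span y 0.088 z95 [0.07   0.0727]
```

move_arm([
  [0, -0.0014, 0.015, 0, 0, 0, 0],
  [0, 0, 0.02, 0, 0, 0, 0],
  [0, 0, 0.011, 0, 0, 0, 0],
  [0, 0, 0.004, 0, 0, 0, 0],
  [0, 0, 0.0015, 0, 0, 0, 0],
  [0, 0, 0, 0, 0, 0, 0],
  [0, 0, 0, 0, 0, 0, 0],
])

```text
t: 49.47
eef_pos: [0.4872, -0.0983, 0.0629]
ee_rot: [-2.463, -1.947, 0.008]
wrist_force: [-0.6, -0.1, -0.3]
gripper_width: 0.0256
grasp_force: 25.0
```

move_arm([
  [0, 0, 0, 0, 0, 0, 0.033],
  [0, 0, 0, 0, 0, 0, 0.033],
  [0, 0, 0, 0, 0, 0, 0.033],
  [0, 0, -0.01, 0, 0, 0, 0.033],
  [0, 0, -0.03, 0, 0, 0, 0.0918],
  [0, 0, -0.03, 0, 0, 0, 0.0918],
  [0, 0, -0.03, 0, 0, 0, 0.0918],
  [0, 0, -0.03, 0, 0, 0, 0.0918],
  [0, 0, 0, 0, 0, 0, 0.0918],
  [0, 0, 0, 0, 0, 0, 0.0918],
])

```text
t: 50.3
eef_pos: [0.4887, -0.0987, 0.1941]
ee_rot: [2.465, 1.947, -0.007]
wrist_force: [0.7, 0.7, 0.2]
gripper_width: 0.0684
grasp_force: 0.0
```

```bash
python3 - <<'E'
from grips import *
log(); g=shot('scene'); dryergrips(g); f=shot('top')
go([*dw(-.0265,-.1693),.12],down(YAW)); print(get_obs()['joint_positions'].round(2))
a=cv2.resize(g['img'][120:270,90:340,::-1],(780,468),interpolation=cv2.INTER_CUBIC); cv2.imwrite('pics/s9.png',a)
E
```

```text
yellow 272 top xy [0.024  0.0779] span y 0.089 z95 [0.0703 0.0733]
purple 304 top xy [-0.0707  0.0868] span y 0.087 z95 [0.0697 0.0733]
blue 271 top xy [0.0728 0.0885] span y 0.09 z95 [0.0701 0.0727]
turn(tool) [-0.003  0.008  1.571] then shift [0.0458 0.2515 0.0717] rows 8.4 pos [ 0.4731 -0.354   0.12  ]
[ 0.98  0.41 -1.02  1.95  0.42  1.02 -0.46]
```

View pics/s9.png

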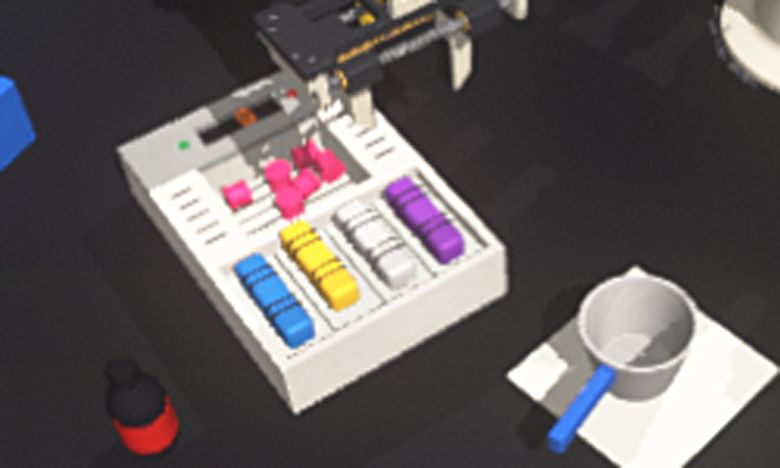

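move_arm([
  [0, 0, 0, 0, 0, 0.1208, 0.0918],
  [0, 0, 0, 0, 0, 0.1208, 0.0918],
  [0, 0, 0, 0, 0, 0.1208, 0.0918],
  [0, 0, 0, 0, 0, 0.1208, 0.0918],
  [0, 0, 0, 0, 0, 0.1208, 0.0918],
  [0, 0, 0, 0, 0, 0.1208, 0.0918],
  [0, 0, 0, 0, 0, 0.1208, 0.0918],
  [0, 0, 0, 0, 0, 0.1208, 0.0918],
  [0, 0, 0, 0, 0, 0.1208, 0.0918],
  [0, 0, 0, 0, 0, 0.1208, 0.0918],
  [0, 0, 0, 0, 0, 0.1208, 0.0918],
  [0, 0, 0, 0, 0, 0.1208, 0.0918],
  [0, 0, 0, 0, 0, 0.1208, 0.0918],
])

```text
t: 51.48
eef_pos: [0.486, -0.0981, 0.1904]
ee_rot: [3.118, -0.374, -0.015]
wrist_force: [0.0, 0.7, -0.1]
gripper_width: 0.0919
grasp_force: 0.0
```

move_arm([
  [0.0051, 0.0279, 0, 0, 0, 0, 0.0918],
  [0.0051, 0.0279, 0, 0, 0, 0, 0.0918],
  [0.0051, 0.0279, 0, 0, 0, 0, 0.0918],
  [0.0051, 0.0279, 0, 0, 0, 0, 0.0918],
  [0.0051, 0.0279, 0, 0, 0, 0, 0.0918],
  [0.0051, 0.0279, 0, 0, 0, 0, 0.0918],
  [0.0051, 0.0279, 0, 0, 0, 0, 0.0918],
  [0.0051, 0.0279, 0, 0, 0, 0, 0.0918],
  [0.0051, 0.0279, 0, 0, 0, 0, 0.0918],
  [0, 0, 0.02, 0, 0, 0, 0.0918],
  [0, 0, 0.025, 0, 0, 0, 0.0918],
  [0, 0, 0.025, 0, 0, 0, 0.0918],
  [0, 0, 0.02, 0, 0, 0, 0.0918],
  [0, 0, 0, 0, 0, 0, 0.0918],
  [0, 0, 0, 0, 0, 0, 0.0918],
  [0, 0, 0, 0, 0, 0, 0.0918],
  [0, 0, 0, 0, 0, 0, 0.0918],
])

```text
t: 52.9
eef_pos: [0.4744, -0.3538, 0.1036]
ee_rot: [3.118, -0.364, -0.007]
wrist_force: [0.3, -0.9, 0.1]
gripper_width: 0.0919
grasp_force: 0.0
```

```bash
python3 - <<'E'
from grips import *
log(); go([*dw(-.0265,-.1693),.0585],down(YAW)); print(get_obs()['gripper_width'])
f=load('scene'); hsv=cv2.cvtColor(f['img'],cv2.COLOR_RGB2HSV); m=cv2.inRange(hsv,(160,120,90),(175,255,255)); v,u=np.nonzero(m[150:205,150:210]); P=np.array([at_d(f,a+150,b+150) for a,b in zip(u,v)]); print('pink z',np.percentile(P[:,2],[5,50,95,100]).round(3))
E
```

```text
turn(tool) [0.003 0.004 0.001] then shift [-0.0012  0.0005  0.0451] rows 1.5 pos [ 0.4731 -0.354   0.0585]
0.09190943432352965
pink z [0.02  0.034 0.039 0.9  ]
```

move_arm([
  [-0.0012, 0, 0.015, 0, 0, 0, 0.0918],
  [0, 0, 0.015, 0, 0, 0, 0.0918],
  [0, 0, 0.007, 0, 0, 0, 0.0918],
  [0, 0, 0.004, 0, 0, 0, 0.0918],
  [0, 0, 0.002, 0, 0, 0, 0.0918],
  [0, 0, 0.002, 0, 0, 0, 0.0918],
  [0, 0, 0, 0, 0, 0, 0.0918],
  [0, 0, 0, 0, 0, 0, 0.0918],
])

```text
t: 53.57
eef_pos: [0.4723, -0.3534, 0.0579]
ee_rot: [3.118, -0.365, -0.009]
wrist_force: [-0.5, -0.6, 0.6]
gripper_width: 0.0918
grasp_force: 0.0
```

```bash
python3 - <<'E'
from grips import *
go([*dw(-.0265,-.1693),.0555],down(YAW)); print(get_obs()['wrist_force'])
E
```

```text
turn(tool) [0.003 0.005 0.001] then shift [0.0009 0.0003 0.0024] rows 0.1 pos [ 0.4731 -0.354   0.0555]
[-0.54233952 -0.59546482  0.56727648]
```

move_arm([
  [0, 0, 0.002, 0, 0, 0, 0.0918],
  [0.003, 0, 0, 0, 0, 0, 0.0918],
  [0.003, 0, 0, 0, 0, 0, 0.0918],
  [0.003, 0, 0, 0, 0, 0, 0.0918],
  [0.003, 0, 0, 0, 0, 0, 0.0918],
  [0.003, 0, 0, 0, 0, 0, 0.0918],
  [0.003, 0, 0, 0, 0, 0, 0.0918],
  [0.002, 0, 0, 0, 0, 0, 0.0918],
  [0, 0, 0, 0, 0, 0, 0.0918],
  [0, 0, 0, 0, 0, 0, 0.0918],
])

```text
t: 54.4
eef_pos: [0.488, -0.3572, 0.0544]
ee_rot: [3.119, -0.365, -0.021]
wrist_force: [-9.8, 1.3, 5.2]
gripper_width: 0.0919
grasp_force: 4.9
```

move_arm([
  [0.001, 0, 0, 0, 0, 0, 0.0918],
  [0.001, 0, 0, 0, 0, 0, 0.0918],
  [0, 0, 0, 0, 0, 0, 0.0918],
  [0, 0, 0, 0, 0, 0, 0.0918],
])

```text
t: 54.73
eef_pos: [0.4882, -0.3572, 0.0543]
ee_rot: [3.12, -0.364, -0.027]
wrist_force: [-13.3, 2.9, 11.4]
gripper_width: 0.0915
grasp_force: 7.1
```

move_arm([
  [-0.005, 0, 0, 0, 0, 0, 0.0918],
  [0, 0, -0.01, 0, 0, 0, 0.0918],
  [0, 0, -0.03, 0, 0, 0, 0.0918],
  [-0.01, 0.01, -0.04, 0, 0, 0, 0.0918],
  [-0.01, 0.04, -0.04, 0, 0, 0, 0.0918],
  [-0.01, 0.04, -0.03, 0, 0, 0, 0.0918],
  [0, 0.04, 0, 0, 0, 0, 0.0918],
  [0, 0, 0, 0, 0, 0, 0.0918],
  [0, 0, 0, 0, 0, 0, 0.0918],
  [0, 0, 0, 0, 0, 0, 0.0918],
])

```text
t: 55.57
eef_pos: [0.44, -0.4594, 0.1889]
ee_rot: [3.119, -0.366, -0.007]
wrist_force: [0.1, 0.0, -0.1]
gripper_width: 0.0921
grasp_force: 0.0
```

```bash
python3 - <<'E'
from grips import *
Rm=np.array([[np.cos(YAW),-np.sin(YAW)],[np.sin(YAW),np.cos(YAW)]])
for n in('top','scene'):
    f=shot(n); uv=proj(f,[*dw(0,-.117),.06]); u0,v0=map(int,uv)
    hsv=cv2.cvtColor(f['img'],cv2.COLOR_RGB2HSV); m=cv2.inRange(hsv,(5,170,120),(18,255,255))[v0-20:v0+20,u0-25:u0+25]
    v,u=np.nonzero(m); print(n,len(u),(Rm.T@(at_z(f,u.mean()+u0-25,v.mean()+v0-20,.06)[:2]-DC)).round(4) if len(u) else '')
dryergrips(f)
t=load('top')['img'][110:260,220:450,::-1]; s=f['img'][120:270,90:320,::-1]
cv2.imwrite('pics/f.png',cv2.resize(np.vstack([t,s]),None,fx=2,fy=2,interpolation=cv2.INTER_CUBIC)[:600])
E
```

```text
top 41 [ 0.0065 -0.1165]
scene 22 [ 0.0038 -0.1181]
yellow 261 top xy [0.0253 0.0779] span y 0.086 z95 [0.0702 0.073 ]
purple 305 top xy [-0.0708  0.0866] span y 0.091 z95 [0.0694 0.0731]
blue 270 top xy [0.073  0.0894] span y 0.088 z95 [0.0698 0.0726]
```

View pics/f.png

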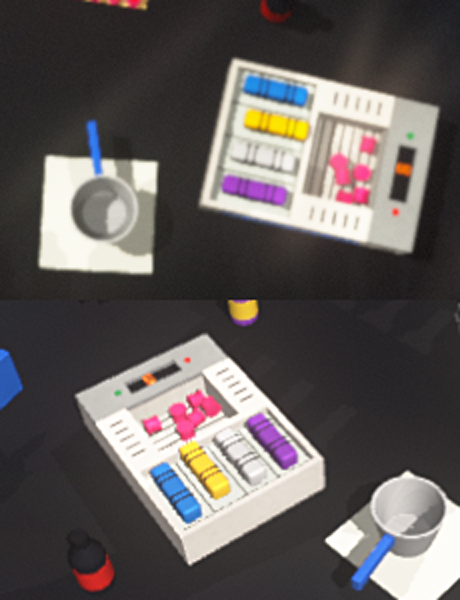

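The pictures show the switch at its green end (about 14 mm of travel), six pink ink cups low in the basket, four grips flat in the tray, and the empty cup on the mat. I hand the job in.

```bash
python3 -c "
from rig import close_job
print(close_job())"
```

```text
the job is handed in; nothing more can be done
None
```

I did every step in the order you set and handed the job in at about 56 s robot time. In the final pictures the switch is fully on, all six ink cups are in the basket, all four grips lie flat in the tray, and the empty steel cup stands on the mat. I did not touch the two bottles; the hand-in gave no verdict.

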